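# Clamp an injector in the bench screw press

### The arm

A 7-joint arm with a two-finger parallel gripper is mounted at the origin on a cart in front of the work surface, level with it; the furniture and walls round the work are solid. World frame = base frame: x ahead of the robot, y to its left, z up, the work surface at z = 0. Lengths are in m, angles in rad, forces in N, time in s.
With the tool pointing down it reaches from about 0.425 to 0.875 m from the base axis. Payload 4.7 kg.
Tool frame: the origin (TCP) lies between the finger pads; the fingertips stand 11 mm ahead of it and the grasp point (between the pads) lies 8 mm behind it; z points along the fingers, y is the direction in which the jaws open and shut (so a half turn about z gives the same grasp; the last joint's range is limited). The gripper opens to 87 mm and grips with 3 to 60 N. Pads are 19 mm wide; open, the fingers measure 117 mm over their backs; the gripper's body (75 mm by 190 mm) begins 51 mm behind the grasp point.
Start: joints at [1.217, 0.321, -0.07, 1.45, 0.023, 1.371, -0.057], TCP at [0.234, -0.607, 0.234] pointing down, gripper open.
Joint ranges: [-2.86, 2.86], [-0.3, 2.09], [-1.38, 1.24], [0.06, 2.45], [-1.56, 4.7], [0.09, 2.05], [-2.69, 2.69]. Speed limits (rad/s): [2.57, 2.57, 3.14, 3.14, 3.14, 3.14, 3.14].

### API

Orientations are given as a rotation vector (axis times angle).
In Python, from bench import ctrl gives the robot as it stands.
- The arm moves only by the tool servo_tool, never from a script. Its argument "series" is a list of rows, each an object with "travel": the shift along the tool's x, y, z in m, a list of three; "angular": the turn, a rotation vector about the tool's x, y, z in rad, a list of three. A call has 1 to 5 rows; each row shifts and turns the commanded pose from where the row before left it, along the tool's axes as they then stand; what a row does not reach is not made up. A row lasts 1/10 s, in which the tool goes at most 50 mm and 8.59 degrees, less where a joint would pass 70% of its speed; a pose out of reach is approached as far as the arm can. A call with a gripper value outside its range is refused whole. "claw" is the finger opening in m, from 0 to 0.087, set as the call begins (left out, the last holds). The fingers move at their own pace and stop on an object; "squeeze" is the grip in N (left out, the last holds). Time passes only in rows, so rows that do not move let the fingers close. It gives the time, the measured TCP pose, the force and the opening at its end, in the units of the state.
- ctrl.get_state(): the state, without advancing time (a new reading comes with each control period).
- ctrl.get_image(name): name is "scene" or "top" or "wrist"; returns the picture (384x512x3 uint8, red, green, blue); there is no depth.
- ctrl.calibration(name): a dict with "fx", "fy", "cx", "cy" (pixels), "rvec" (rotation vector, rad) and "tvec" (3), from world to camera coordinates, as OpenCV has them. Camera axes: x right, y down, z forward; pixel columns grow to the right and rows downward; lengths in m; the calibration is good to about 2 mm. A picture is of the moment at which its call begins: read the wrist's pose just before it. calibration takes no time and is no camera call; for the wrist camera it gives the pose at the moment of the call.
- ctrl.close_job(): hands the job in, once; it reports no verdict.
The state is a dict: "time": time; "joint_positions": joint angles; "qd": joint speeds; "joint_torque": joint torques, N m; "position": TCP position; "tool_rot": TCP orientation; "ft_force": force on the tool from outside, world axes, zero at the start; "torque": the same for the moment, N m; "grip_width": opening from 0.0 (shut) to 1.0 (fully open).
Only numpy, scipy, OpenCV 4.12 (cv2) and the standard library are available. Lean on these libraries where they do the work, as an engineer would, in place of code of your own. Each camera call takes 0.05 s, during which the arm holds its last target.

### The job

Push the injector along the V-block until its shoulder is hard up against the fork stop, then wind the screw press down until its sprung pad just meets the injector, and from that point give it half a turn more and stop there. Leave the nozzles beside the press standing where they are.

Things in the scene. Friction and masses are not known exactly. Their poses are not given: they have to be found in the camera images.
- press: Bench screw press, green cast C-frame, fixed. Origin on the bench top below the upright screw axis; x points back to the column (x 65 to 107 mm; arm's top 161 mm up), y along the V-block. Base 22 mm thick. Steel V-block 50 mm wide, from y = -15 (fork stop) to 85 mm, top edges 52 mm up. Nothing stands over the plug end's path, y 85 to 190 mm.
- fork_face (a point): Middle of the fork stop's face at the V-block's y = -15 mm end, 52 mm above the bench: two upright cheeks up to 69 mm high, with an 18 mm slot between them that lets only the injector's thin nozzle end through.
- injector: Loose injector, 181 mm long, 0.38 to 0.62 kg, lying in the V along the press's y; slides with a few newtons. Origin mid-length at the underside of its 25 mm body, 40 mm above the bench; y from nozzle to black plug. Body y -35 (shoulder) to 68 mm, nut 16 mm thick y -68 to -35, tip to -90. Starts 14 to 40 mm short of the fork; shoulder on the fork = origin at y 20 mm of the press.
- plug_end (a point): Centre of the flat end of the injector's black plug (20 mm wide, 15 mm high), the end away from the fork; 52 mm above the bench.
- ram: Ram of the press, goes straight down without turning; its z is 0 at screw 0 and falls with it. Below it a dark nose with a sprung steel pad 21 mm across lands on the injector's body. How far the nose is set below the ram differs from time to time by up to 12 mm, so the point of contact cannot be worked out from the poses listed: it comes 0.35 to 1.35 turns after the start.
- screw (a joint): Angle of screw and T-bar, rad; grows clockwise seen from above, which lowers ram, screw and bar by 16 mm a turn. 0: bar along the press's x; starts at -0.6 to 0.6. Drag 0.35 to 0.45 N m all the way; it stays where left. When the pad meets the injector the torque jumps by about 0.15 N m (spring preloaded to 60 N), then rises 0.18 N m more over the next half turn (pad force about 130 N).
- bar_end_a (a point): Centre of one of the two black balls (18 mm) on the ends of the T-bar, 80 mm from the screw axis, 236 mm above the bench at screw 0, then on the press's -x side. The bar is an 11 mm steel rod; its hub is 32 mm across and ends 15 mm above the rod's centre line. The circle of the bar is clear all round and above; the press's arm stays 30 mm or more below the rod.
- bar_end_b (a point): Centre of the other ball, opposite to bar_end_a.
- nozzle_a: Loose bare injector nozzle, 18 mm across, 54 mm tall, standing on the bench beside the base, at the fork end; origin under its centre.

How it is judged:
By the outcome, as a careful person would: the job done as asked, in the order asked, and still so for the second after the job is handed in, with the robot touching nothing.
It also fails if it takes over 72 s, if anything falls off the work surface, if the arm or the gripper's body presses on something with over 40 N, if the wrist force passes 120 N, or if a joint passes its speed limit or range.

## Working session

There is one attempt and no reset: what is moved stays moved. The work goes in short steps, Python scripts to look and compute and a tool call to move; the robot and the scene stay as the last step left them, time stands still between calls to the robot, and variables do not carry over. Pictures are saved under pics/ and viewed, and the job is handed in when it is done.

Besides the shell and the picture viewer there is one more tool, called after ">>>" as name(argument=value, ...), one argument or row to a line, values as JSON. servo_tool: Moves the arm, as the interface text tells. Its arguments: {"type":"object","properties":{"series":{"type":"array","items":{"type":"object","properties":{"travel":{"type":"array","items":{"type":"number"}},"angular":{"type":"array","items":{"type":"number"}}}}},"claw":{"type":"number"},"squeeze":{"type":"number"}},"required":["series"]}

```bash
ls; mkdir -p pics; python3 - <<'E'
from bench import ctrl
import cv2
s=ctrl.get_state()
for k,v in s.items(): print(k,v)
for n in("scene","top"):
    im=ctrl.get_image(n); cv2.imwrite(f"pics/{n}0.png",im[:,:,::-1]); c=ctrl.calibration(n);print(n,c)
E
```

```text
pics
time 0.0
joint_positions [ 1.21709027  0.32183954 -0.07007489  1.45165776  0.02258691  1.37075505
 -0.05688691]
qd [ 1.60530249e-03 -6.09641839e-04 -7.65343421e-04 -7.54542893e-04
 -3.82045924e-04 -7.79295612e-05  7.21888082e-04]
joint_torque [-6.43280032e-05 -4.91282129e+01 -4.04140949e-01 -3.12525022e+01
 -6.39184099e-02  4.36723139e-02  2.02231736e-04]
position [ 0.23348985 -0.6060677   0.2324593 ]
tool_rot [-3.08681519e+00 -5.74212114e-01  6.68791875e-04]
ft_force [-0.13497379 -0.23961052  0.06243435]
torque [0.04766223 0.01408731 0.03920013]
grip_width 0.9984141667835637
scene {'fx': 495.5161462359042, 'fy': 495.5161462359042, 'cx': 254.7949255381597, 'cy': 192.2405126943628, 'rvec': array([ 1.26331468, -2.14770341,  0.99946629]), 'tvec': array([0.29719319, 0.39286458, 0.74582813])}
top {'fx': 455.4484673451335, 'fy': 455.4484673451335, 'cx': 253.81801865791547, 'cy': 198.29314109778184, 'rvec': array([ 2.21732392, -2.17151301,  0.10316832]), 'tvec': array([0.01237643, 0.54392342, 0.98346445])}
```

View pics/scene0.png

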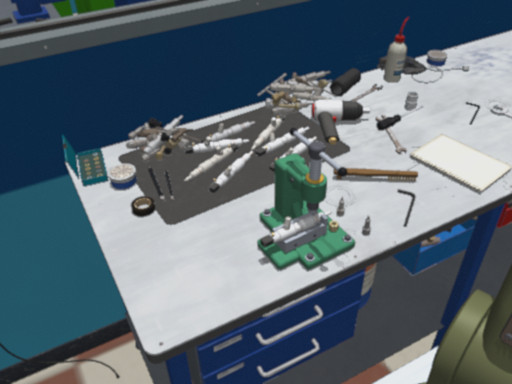

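View pics/top0.png

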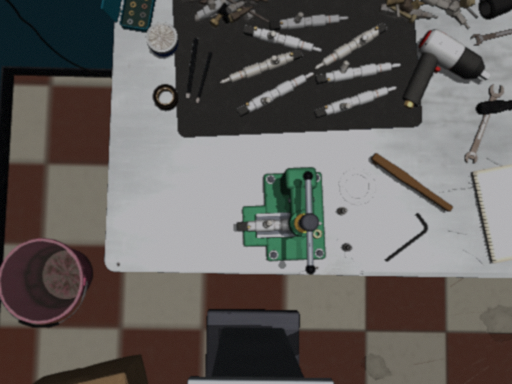

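The scene picture shows the green press at about (305,215), and the plug end of the injector faces left. In the top view the bar balls are near (308,176) and (310,270), and two nozzles stand at (341,211) and (346,247). I'll zoom in next.

```bash
python3 - <<'E'
import cv2
a=cv2.imread("pics/scene0.png")[120:280,230:400]; cv2.imwrite("pics/scene0z.png",cv2.resize(a,None,fx=4,fy=3.7,interpolation=cv2.INTER_CUBIC)[:600])
a=cv2.imread("pics/top0.png")[155:285,220:370]; cv2.imwrite("pics/top0z.png",cv2.resize(a,None,fx=4.6,fy=4.6,interpolation=cv2.INTER_CUBIC)[:600])
E
cat > h.py <<'E'
import numpy as np, cv2
from scipy.spatial.transform import Rotation as R
from bench import ctrl
def ray(c,u,v):
    Rm=R.from_rotvec(c['rvec']).as_matrix(); o=-Rm.T@c['tvec']
    d=Rm.T@np.array([(u-c['cx'])/c['fx'],(v-c['cy'])/c['fy'],1.]); return o,d
def onz(c,u,v,z):
    o,d=ray(c,u,v); return o+d*(z-o[2])/d[2]
def proj(c,p):
    Rm=R.from_rotvec(c['rvec']).as_matrix(); q=Rm@np.array(p)+c['tvec']; return np.array([q[0]/q[2]*c['fx']+c['cx'],q[1]/q[2]*c['fy']+c['cy']])
def tri(rs):
    A=np.zeros((3,3));b=np.zeros(3)
    for o,d in rs:
        d=d/np.linalg.norm(d);M=np.eye(3)-np.outer(d,d);A+=M;b+=M@o
    return np.linalg.solve(A,b)
E
python3 - <<'E'
from h import *
c=ctrl.calibration('top')
print(-R.from_rotvec(c['rvec']).as_matrix().T@c['tvec'])
for u,v,z in [(308,176,.236),(310,270,.236),(309,222,.25),(341,211,.05),(346,247,.05)]: print(onz(c,u,v,z))
E
```

```text
[0.47049137 0.04430343 1.01974667]
[ 0.56858454 -0.06512917  0.236     ]
[ 0.40684255 -0.07041098  0.236     ]
[ 0.4885063  -0.06576833  0.25      ]
[ 0.51810997 -0.16276951  0.05      ]
[ 0.44166189 -0.17392844  0.05      ]
```

View pics/scene0z.png

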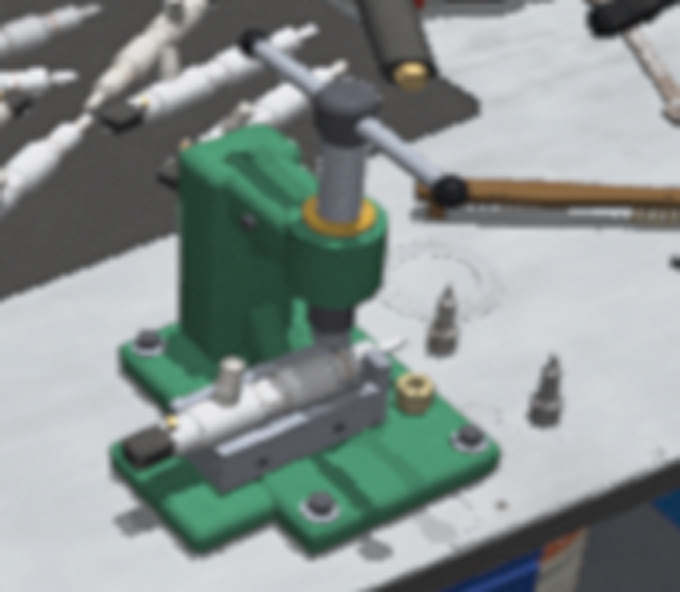

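View pics/top0z.png

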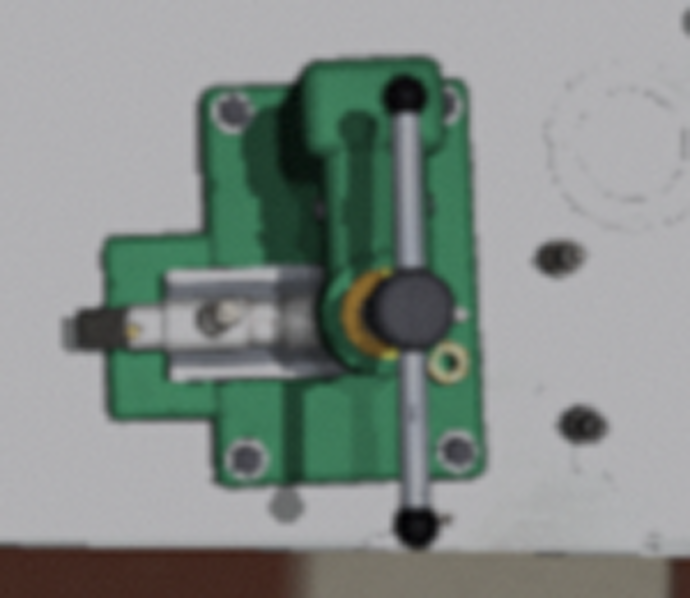

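Press x is roughly world +x and press y roughly world +y. I'll refine the pose now.

```bash
python3 - <<'E'
from h import *
T=ctrl.calibration('top');S=ctrl.calibration('scene')
tz=lambda u,v:(220+u/4.6-.4,155+v/4.6-.4)
sz=lambda u,v:(230+u/4-.4,120+v/3.7-.4)
def ts(a,b): return tri([ray(T,*tz(*a)),ray(S,*sz(*b))])
A=ts((416,526),(452,190));B=ts((403,96),(253,42))
print('ballA',A,'ballB',B,'mid',(A+B)/2)
print('hub',onz(T,*tz(410,310),.251))
for n,p,z in [('plugend',(78,328),.052),('V1',(168,275),.052),('V2',(322,268),.052),('V3',(170,378),.052),('V4',(345,378),.052),
 ('base BL',(216,486),.022),('BR',(485,474),.022),('TL',(202,90),.022),('TR',(466,80),.022),('footTL',(107,238),.022),('footBL',(110,417),.022),('noz1',(553,258),.03),('noz2',(580,425),.03)]:
    print(n,onz(T,*tz(*p),z).round(4))
print('plug', ts((78,328),(137,450)))
E
```

```text
ballA [ 0.40864829 -0.07035398  0.23867016] ballB [ 0.56890874 -0.06383278  0.23849411] mid [ 0.48877851 -0.06709338  0.23858213]
hub [ 0.4884882  -0.06516813  0.251     ]
plugend [0.4817 0.0598 0.052 ]
V1 [0.507  0.0188 0.052 ]
V2 [ 0.5117 -0.0524  0.052 ]
V3 [0.4596 0.017  0.052 ]
V4 [ 0.4612 -0.0638  0.052 ]
base BL [ 0.4088 -0.0067  0.022 ]
BR [ 0.4168 -0.1344  0.022 ]
TL [0.5972 0.0035 0.022 ]
TR [ 0.6049 -0.1235  0.022 ]
footTL [0.5252 0.0475 0.022 ]
footBL [0.4403 0.0442 0.022 ]
noz1 [ 0.5197 -0.1644  0.03  ]
noz2 [ 0.4411 -0.1777  0.03  ]
plug [0.4803932  0.05755177 0.0601136 ]
```

```bash
cat >> h.py <<'E'
def yawrot(a): # tool down, tool x axis at world angle a
    return R.from_matrix(np.array([[np.cos(a),np.sin(a),0],[np.sin(a),-np.cos(a),0],[0,0,-1.]]))
def plan(p0,R0,wps,maxd=.048,maxa=.145):
    """wps: list of (pos, Rot); prints rows"""
    for p,Rt in wps:
        d=np.linalg.norm(np.array(p)-p0); rv=(R0.inv()*Rt).as_rotvec(); a=np.linalg.norm(rv)
        n=max(1,int(np.ceil(max(d/maxd,a/maxa))))
        print('leg rows',n,'dist %.3f ang %.3f'%(d,a))
        for i in range(n):
            Ri=R0*R.from_rotvec(rv*i/n); t=Ri.inv().apply((np.array(p)-p0)/n)
            print('  t',t.round(4).tolist(),'a',(rv/n).round(4).tolist())
        p0=np.array(p);R0=Rt
def st():
    s=ctrl.get_state(); return s,np.array(s['position']),R.from_rotvec(s['tool_rot'])
E
python3 - <<'E'
from h import *
s,p,r=st(); print(r.as_matrix().round(3))
x=r.as_matrix()[:,0]; print('tool x angle',np.arctan2(x[1],x[0]))
E
```

```text
[[ 0.933  0.36  -0.001]
 [ 0.36  -0.933  0.002]
 [-0.    -0.002 -1.   ]]
tool x angle 0.3678078427746579
```

```bash
python3 - <<'E'
from h import *
s,p,r=st()
plan(p,r,[((.36,-.50,.33),yawrot(.70)),((.56,-.25,.33),yawrot(1.15)),((.56,.02,.31),yawrot(1.5)),((.4815,.11,.20),yawrot(1.626)),((.4815,.11,.056),yawrot(1.626))])
E
```

```text
leg rows 4 dist 0.192 ang 0.332
  t [0.039, -0.0134, -0.0243] a [-0.0004, -0.0, -0.083]
  t [0.04, -0.0101, -0.0244] a [-0.0004, -0.0, -0.083]
  t [0.0407, -0.0068, -0.0244] a [-0.0004, -0.0, -0.083]
  t [0.0411, -0.0034, -0.0244] a [-0.0004, -0.0, -0.083]
leg rows 7 dist 0.320 ang 0.450
  t [0.0449, -0.0089, 0.0] a [0.0, 0.0, -0.0643]
  t [0.0453, -0.006, 0.0] a [0.0, 0.0, -0.0643]
  t [0.0456, -0.0031, 0.0] a [0.0, 0.0, -0.0643]
  t [0.0457, -0.0001, 0.0] a [0.0, 0.0, -0.0643]
  t [0.0457, 0.0028, 0.0] a [0.0, 0.0, -0.0643]
  t [0.0454, 0.0057, 0.0] a [0.0, 0.0, -0.0643]
  t [0.0449, 0.0086, 0.0] a [0.0, 0.0, -0.0643]
leg rows 6 dist 0.271 ang 0.350
  t [0.0411, -0.0184, 0.0033] a [0.0, 0.0, -0.0583]
  t [0.0421, -0.016, 0.0033] a [0.0, 0.0, -0.0583]
  t [0.0429, -0.0135, 0.0033] a [0.0, 0.0, -0.0583]
  t [0.0436, -0.0109, 0.0033] a [0.0, 0.0, -0.0583]
  t [0.0442, -0.0084, 0.0033] a [0.0, 0.0, -0.0583]
  t [0.0446, -0.0058, 0.0033] a [0.0, 0.0, -0.0583]
leg rows 4 dist 0.162 ang 0.126
  t [0.0211, -0.0212, 0.0275] a [0.0, 0.0, -0.0315]
  t [0.0217, -0.0205, 0.0275] a [0.0, 0.0, -0.0315]
  t [0.0223, -0.0198, 0.0275] a [0.0, 0.0, -0.0315]
  t [0.023, -0.0191, 0.0275] a [0.0, 0.0, -0.0315]
leg rows 4 dist 0.144 ang 0.000
  t [0.0, 0.0, 0.036] a [0.0, 0.0, 0.0]
  t [0.0, 0.0, 0.036] a [0.0, 0.0, 0.0]
  t [0.0, 0.0, 0.036] a [0.0, 0.0, 0.0]
  t [0.0, 0.0, 0.036] a [0.0, 0.0, 0.0]
```

>>> servo_tool(
  series=[
    {"travel": [0.039, -0.0134, -0.0243], "angular": [0, 0, -0.083]},
    {"travel": [0.04, -0.01, -0.0244], "angular": [0, 0, -0.083]},
    {"travel": [0.0407, -0.0068, -0.0244], "angular": [0, 0, -0.083]},
    {"travel": [0.041, -0.0034, -0.0244], "angular": [0, 0, -0.083]},
    {"travel": [0.045, -0.009, 0], "angular": [0, 0, -0.064]},
  ],
  claw=0,
  squeeze=20,
)

```text
time: 0.6
position: [0.3905, -0.4651, 0.3345]
tool_rot: [2.909, 1.172, 0.003]
ft_force: [0.4, 0.6, -0.1]
grip_width: 0.629
```

>>> servo_tool(
  series=[
    {"travel": [0.045, -0.006, 0], "angular": [0, 0, -0.064]},
    {"travel": [0.0455, -0.003, 0], "angular": [0, 0, -0.064]},
    {"travel": [0.0455, 0, 0], "angular": [0, 0, -0.064]},
    {"travel": [0.0455, 0.003, 0], "angular": [0, 0, -0.064]},
    {"travel": [0.0455, 0.0057, 0], "angular": [0, 0, -0.064]},
  ],
)

```text
time: 1.1
position: [0.5321, -0.2855, 0.3307]
tool_rot: [-2.689, -1.623, 0.001]
ft_force: [0.3, -0.2, 0.6]
grip_width: 0.169
```

>>> servo_tool(
  series=[
    {"travel": [0.045, 0.0086, 0], "angular": [0, 0, -0.064]},
    {"travel": [0.041, -0.018, 0.003], "angular": [0, 0, -0.058]},
    {"travel": [0.042, -0.016, 0.003], "angular": [0, 0, -0.058]},
    {"travel": [0.043, -0.0135, 0.003], "angular": [0, 0, -0.058]},
    {"travel": [0.0436, -0.011, 0.003], "angular": [0, 0, -0.058]},
  ],
)

```text
time: 1.6
position: [0.5604, -0.0697, 0.3184]
tool_rot: [-2.42, -2.002, 0.001]
ft_force: [0.4, 0.2, 0.3]
grip_width: 0.003
```

>>> servo_tool(
  series=[
    {"travel": [0.044, -0.0084, 0.003], "angular": [0, 0, -0.058]},
    {"travel": [0.0446, -0.006, 0.003], "angular": [0, 0, -0.058]},
    {"travel": [0, 0, 0], "angular": [0, 0, 0]},
  ],
)

```text
time: 1.9
position: [0.5596, 0.0273, 0.3129]
tool_rot: [-2.286, -2.15, -0.003]
ft_force: [-0.7, -0.1, -0.4]
grip_width: 0.003
```

```bash
python3 - <<'E'
from h import *
s,p,r=st()
plan(p,r,[((.4815,.11,.20),yawrot(1.626)),((.4815,.11,.056),yawrot(1.626))])
E
```

```text
leg rows 4 dist 0.160 ang 0.117
  t [0.0193, -0.0207, 0.0283] a [-0.0002, -0.0009, -0.0292]
  t [0.0199, -0.0202, 0.0283] a [-0.0002, -0.0009, -0.0292]
  t [0.0206, -0.0196, 0.0283] a [-0.0002, -0.0009, -0.0292]
  t [0.0211, -0.019, 0.0282] a [-0.0002, -0.0009, -0.0292]
leg rows 4 dist 0.144 ang 0.000
  t [0.0, 0.0, 0.036] a [0.0, 0.0, 0.0]
  t [0.0, 0.0, 0.036] a [0.0, 0.0, 0.0]
  t [0.0, 0.0, 0.036] a [0.0, 0.0, 0.0]
  t [0.0, 0.0, 0.036] a [0.0, 0.0, 0.0]
```

>>> servo_tool(
  series=[
    {"travel": [0.0193, -0.0207, 0.0283], "angular": [0, 0, -0.029]},
    {"travel": [0.02, -0.02, 0.0283], "angular": [0, 0, -0.029]},
    {"travel": [0.0206, -0.0196, 0.0283], "angular": [0, 0, -0.029]},
    {"travel": [0.021, -0.019, 0.0283], "angular": [0, 0, -0.029]},
    {"travel": [0, 0, 0.036]},
  ],
)

```text
$.series[4]: bad value
```

>>> servo_tool(
  series=[
    {"travel": [0, 0, 0.036]},
    {"travel": [0, 0, 0.036]},
    {"travel": [0, 0, 0.036]},
    {"travel": [0, 0, 0]},
    {"travel": [0, 0, 0]},
  ],
)

```text
$.series[0]: bad value
```

```bash
python3 - <<'E'
from h import *
s,p,r=st();print(p,r.as_rotvec(),s['ft_force'],s['torque'],s['joint_positions'])
print(ctrl.calibration('wrist'))
a=ctrl.get_image('top')[155:285,220:370]; cv2.imwrite("pics/t1.png",cv2.resize(a,None,fx=4.6,fy=4.6,interpolation=cv2.INTER_CUBIC)[:600,:,::-1])
cv2.imwrite("pics/w1.png",ctrl.get_image('wrist')[:,:,::-1])
E
```

```text
[0.55960044 0.02731764 0.31288936] [-2.2864133  -2.14991771 -0.00331948] [-0.69233958 -0.14053304 -0.38295225] [ 0.02010321 -0.11635608  0.04076566] [ 0.48844237  0.14751954 -0.64918237  1.53269367  0.08545337  1.49139378
 -0.22380173]
{'fx': 307.4866823953798, 'fy': 307.4866823953798, 'cx': 256.44207165225265, 'cy': 194.64600770401384, 'rvec': array([-2.87906558,  0.08868474,  0.01454031]), 'tvec': array([-0.55529784,  0.00714682,  0.48361402])}
```

View pics/t1.png

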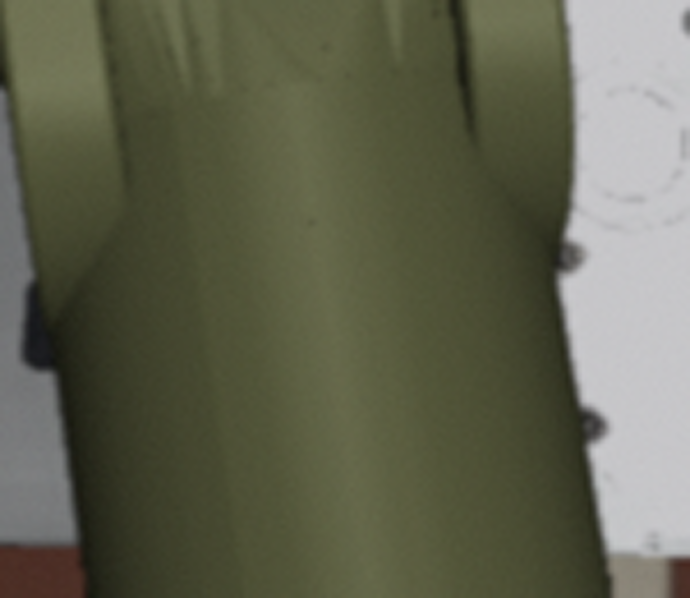

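View pics/w1.png

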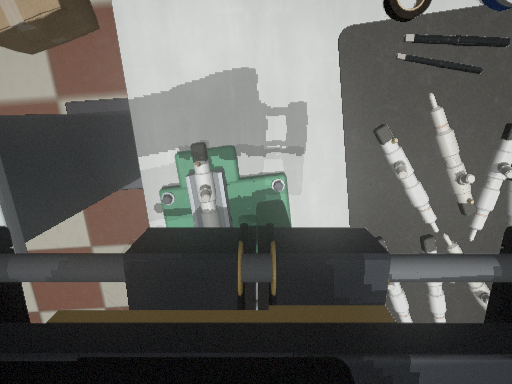

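Rows need both keys, so those two moves were refused. In the wrist view the plug is at about (199,152) with its end edge at row 144, and the fingers are shut and clear of everything. I'll cross-check the plug position.

```bash
python3 - <<'E'
from h import *
c=ctrl.calibration('wrist')
print(onz(c,199,144,.056),onz(c,207,170,.052))
s,p,r=st()
print(p);plan(p,r,[((.4815,.11,.20),yawrot(1.626))])
E
```

```text
[0.48591696 0.05364428 0.056     ] [0.49173017 0.01767739 0.052     ]
[0.56053911 0.01946062 0.31274109]
leg rows 4 dist 0.165 ang 0.127
  t [0.0212, -0.0213, 0.0282] a [-0.0001, 0.0001, -0.0319]
  t [0.0218, -0.0206, 0.0282] a [-0.0001, 0.0001, -0.0319]
  t [0.0225, -0.0199, 0.0282] a [-0.0001, 0.0001, -0.0319]
  t [0.0231, -0.0192, 0.0282] a [-0.0001, 0.0001, -0.0319]
```

>>> servo_tool(
  series=[
    {"travel": [0.0193, -0.0207, 0.0283], "angular": [0, 0, -0.029]},
    {"travel": [0.02, -0.02, 0.0283], "angular": [0, 0, -0.029]},
    {"travel": [0.0206, -0.0196, 0.0283], "angular": [0, 0, -0.029]},
    {"travel": [0.021, -0.019, 0.0283], "angular": [0, 0, -0.029]},
    {"travel": [0, 0, 0], "angular": [0, 0, 0]},
  ],
)

```text
time: 2.5
position: [0.4794, 0.1022, 0.1958]
tool_rot: [-2.169, -2.265, 0.01]
ft_force: [-1.0, -0.1, 1.1]
grip_width: 0.004
```

```bash
python3 - <<'E'
from h import *
c=ctrl.calibration('wrist')
s,p,r=st();print(p,r.as_rotvec(),s['ft_force'],s['torque'])
cv2.imwrite("pics/w2.png",ctrl.get_image('wrist')[:,:,::-1])
plan(p,r,[((.4815,.11,.056),yawrot(1.626))])
E
```

```text
[0.47937644 0.10220844 0.19583452] [-2.16929428 -2.26539797  0.01040852] [-0.98433246 -0.06724076  1.09915898] [-0.00817686 -0.10283532 -0.02016519]
leg rows 3 dist 0.140 ang 0.015
  t [0.0026, 0.0012, 0.0466] a [-0.0028, 0.0003, -0.004]
  t [0.0026, 0.0011, 0.0466] a [-0.0028, 0.0003, -0.004]
  t [0.0026, 0.001, 0.0466] a [-0.0028, 0.0003, -0.004]
```

View pics/w2.png

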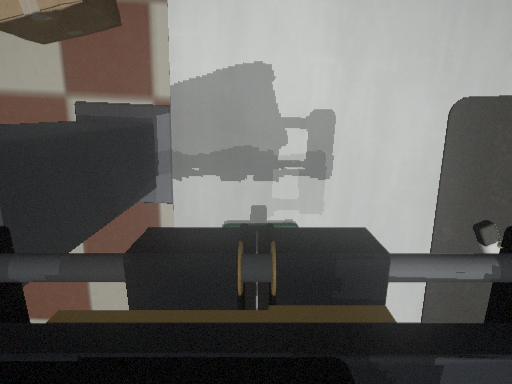

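The plug (column ~259, end row ~206) lines up with the fingers (column 257). I'll descend behind it.

>>> servo_tool(
  series=[
    {"travel": [0.0026, 0, 0.0466], "angular": [-0.003, 0, -0.004]},
    {"travel": [0.0026, 0, 0.0466], "angular": [0, 0, -0.004]},
    {"travel": [0, 0, 0.0466], "angular": [0, 0, -0.004]},
    {"travel": [0, 0, 0], "angular": [0, 0, 0]},
    {"travel": [-0.01, 0, 0], "angular": [0, 0, 0]},
  ],
)

```text
time: 3.05
position: [0.4857, 0.0968, 0.061]
tool_rot: [2.161, 2.279, 0.005]
ft_force: [0.6, -0.7, 0.9]
grip_width: 0.007
```

>>> servo_tool(
  series=[
    {"travel": [-0.01, 0, 0], "angular": [0, 0, 0]},
    {"travel": [-0.006, 0, 0], "angular": [0, 0, 0]},
    {"travel": [-0.004, 0, 0], "angular": [0, 0, 0]},
  ],
)

```text
time: 3.35
position: [0.4874, 0.0753, 0.0619]
tool_rot: [2.161, 2.273, 0.006]
ft_force: [0.5, 0.2, -0.3]
grip_width: 0.003
```

>>> servo_tool(
  series=[
    {"travel": [0, -0.003, 0.006], "angular": [0, 0, 0]},
    {"travel": [-0.004, 0, 0], "angular": [0, 0, 0]},
    {"travel": [-0.004, 0, 0], "angular": [0, 0, 0]},
  ],
)

```text
time: 3.65
position: [0.4828, 0.0695, 0.0539]
tool_rot: [2.16, 2.28, 0.004]
ft_force: [-0.2, 4.3, -0.2]
grip_width: 0.003
```

>>> servo_tool(
  series=[
    {"travel": [-0.003, 0, 0], "angular": [0, 0, 0]},
    {"travel": [-0.003, 0, 0], "angular": [0, 0, 0]},
  ],
)

```text
time: 3.85
position: [0.4831, 0.0641, 0.0539]
tool_rot: [2.16, 2.281, 0.004]
ft_force: [-1.4, 4.0, 1.2]
grip_width: 0.002
```

>>> servo_tool(
  series=[
    {"travel": [-0.003, 0, 0], "angular": [0, 0, 0]},
    {"travel": [-0.002, 0, 0], "angular": [0, 0, 0]},
  ],
)

```text
time: 4.05
position: [0.4834, 0.0584, 0.0539]
tool_rot: [2.16, 2.279, 0.004]
ft_force: [-1.9, 4.6, 1.0]
grip_width: 0.006
```

Contact came at about y 0.070 and the injector slides with roughly 4 N. I expect the stop near TCP y 0.054.

>>> servo_tool(
  series=[
    {"travel": [-0.002, 0, 0], "angular": [0, 0, 0]},
  ],
)

```text
time: 4.15
position: [0.4835, 0.0564, 0.0539]
tool_rot: [2.16, 2.28, 0.003]
ft_force: [-2.1, 5.2, 0.7]
grip_width: 0.006
```

>>> servo_tool(
  series=[
    {"travel": [-0.002, 0, 0], "angular": [0, 0, 0]},
  ],
)

```text
time: 4.25
position: [0.4836, 0.0544, 0.0539]
tool_rot: [2.16, 2.279, 0.004]
ft_force: [-2.5, 5.4, 0.9]
grip_width: 0.005
```

>>> servo_tool(
  series=[
    {"travel": [-0.002, 0, 0], "angular": [0, 0, 0]},
  ],
)

```text
time: 4.35
position: [0.4837, 0.0536, 0.054]
tool_rot: [-2.161, -2.28, -0.006]
ft_force: [-2.0, 11.0, 0.5]
grip_width: 0.002
```

>>> servo_tool(
  series=[
    {"travel": [-0.0015, 0, 0], "angular": [0, 0, 0]},
  ],
)

```text
time: 4.45
position: [0.4837, 0.0535, 0.054]
tool_rot: [-2.159, -2.28, -0.008]
ft_force: [-2.9, 12.3, -0.1]
grip_width: 0.009
```

>>> servo_tool(
  series=[
    {"travel": [0, 0, 0], "angular": [0, 0, 0]},
  ],
)

```text
time: 4.55
position: [0.4837, 0.0536, 0.054]
tool_rot: [-2.159, -2.28, -0.007]
ft_force: [-2.4, 10.4, -0.3]
grip_width: 0.005
```

>>> servo_tool(
  series=[
    {"travel": [-0.003, 0, 0], "angular": [0, 0, 0]},
    {"travel": [0, 0, 0], "angular": [0, 0, 0]},
  ],
)

```text
time: 4.75
position: [0.4837, 0.0534, 0.054]
tool_rot: [-2.156, -2.28, -0.012]
ft_force: [-3.3, 15.3, 0.3]
grip_width: 0.002
```

>>> servo_tool(
  series=[
    {"travel": [0.008, 0, 0], "angular": [0, 0, 0]},
    {"travel": [0.02, 0, 0], "angular": [0, 0, 0]},
    {"travel": [0.03, 0, 0], "angular": [0, 0, 0]},
    {"travel": [0.02, 0, -0.03], "angular": [0, 0, 0]},
    {"travel": [0, 0, -0.045], "angular": [0, 0, 0]},
  ],
)

```text
time: 5.25
position: [0.4779, 0.1265, 0.1279]
tool_rot: [-2.156, -2.283, 0.002]
ft_force: [0.2, -0.5, -0.2]
grip_width: 0.004
```

```bash
python3 - <<'E'
from h import *
cv2.imwrite("pics/s3.png",ctrl.get_image('scene')[:,:,::-1])
a=cv2.imread("pics/s3.png")[120:280,230:400]; cv2.imwrite("pics/s3z.png",cv2.resize(a,None,fx=4,fy=3.7,interpolation=cv2.INTER_CUBIC)[:600])
E
```

```text
(no output)
```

View pics/s3z.png

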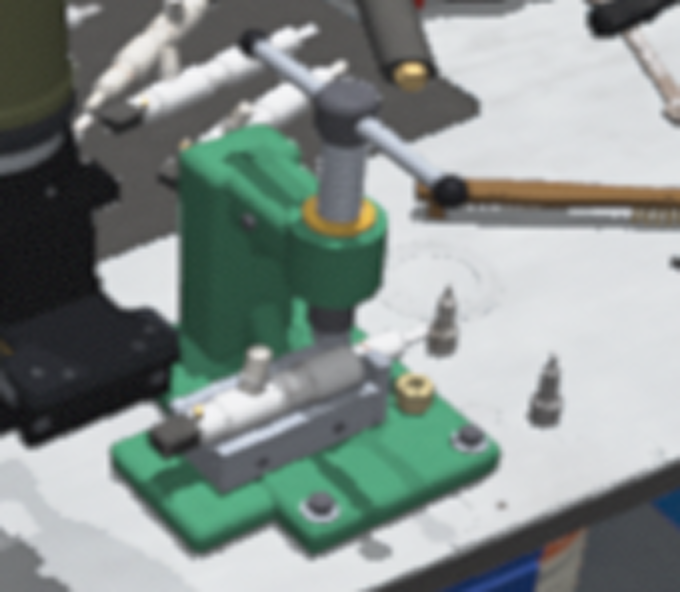

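The injector's shoulder now sits against the fork cheeks and its nut passes through the slot at (380,345). Next I'll estimate the pad height.

```bash
python3 - <<'E'
from h import *
S=ctrl.calibration('scene')
for z in (.065,.075,.08,.085,.09,.1,.236):
    q=proj(S,(.4885,-.066,z)); print(z,((q[0]-230+.4)*4).round(),((q[1]-120+.4)*3.7).round())
a=cv2.imread("pics/s3.png")[190:220,295:335]; cv2.imwrite("pics/s3n.png",cv2.resize(a,None,fx=18,fy=18,interpolation=cv2.INTER_CUBIC))
s,p,r=st();print(p,s['joint_positions'])
E
```

```text
0.065 326.0 360.0
0.075 327.0 347.0
0.08 327.0 341.0
0.085 328.0 334.0
0.09 328.0 328.0
0.1 329.0 315.0
0.236 344.0 117.0
[0.48355349 0.12683284 0.13646436] [ 0.4007987   0.11920799 -0.74867252  1.92578993  0.09484167  1.11886413
 -0.32874917]
```

View pics/s3n.png

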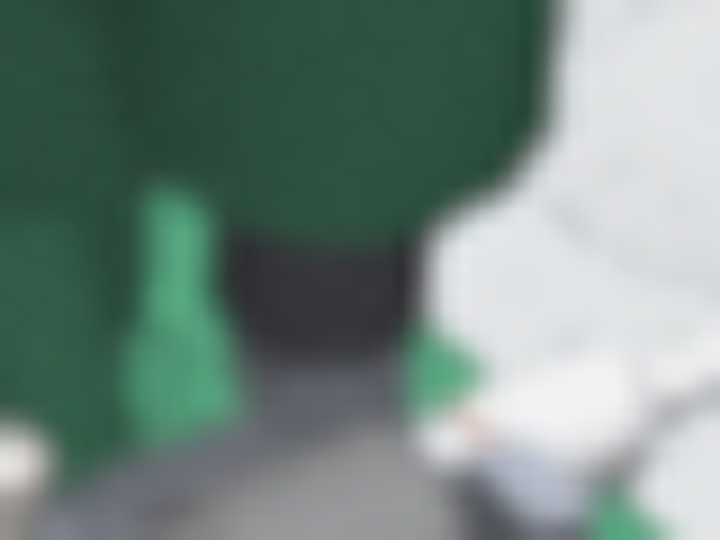

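```bash
cat >> h.py <<'E'
C=np.array([.4885,-.066]); YAW=.055; HB=np.array([.0095,.015]); RP=.050
def supp(phi,a):
    n=np.array([np.sin(phi),-np.cos(phi)]); tx=np.array([np.cos(a),np.sin(a)]); ty=np.array([np.sin(a),-np.cos(a)])
    return HB[0]*abs(n@tx)+HB[1]*abs(n@ty)
def post(phi,a,extra=0):
    n=np.array([np.sin(phi),-np.cos(phi)]); u=np.array([np.cos(phi),np.sin(phi)])
    return C+RP*u-(.0055+supp(phi,a)+extra)*n
def zrod(phi,k=0): # phi continuous (decreasing)
    return .236-.016*(YAW-phi)/(2*np.pi)
def tang(r):
    x=r.as_matrix()[:,0]; return np.arctan2(x[1],x[0])
def phiof(p,a,guess):
    from scipy.optimize import brentq
    def f(ph):
        n=np.array([np.sin(ph),-np.cos(ph)]); return (p[:2]-C)@n+.0055+supp(ph,a)
    g=np.linspace(guess-.9,guess+.9,181); v=[f(x) for x in g]
    rs=[brentq(f,g[i],g[i+1]) for i in range(180) if v[i]*v[i+1]<0]
    return min(rs,key=lambda x:abs(x-guess)) if rs else None
E
python3 - <<'E'
from h import *
s,p,r=st(); print(p,tang(r))
q=post(.041,1.626,.012)
print(q)
plan(p,r,[((.50,.11,.28),yawrot(1.626)),((q[0],q[1],.29),yawrot(1.626)),((q[0],q[1],.233),yawrot(1.626))])
E
```

```text
[0.48355349 0.12683284 0.13646436] 1.6269541423499934
[ 0.5373426  -0.03676135]
leg rows 4 dist 0.145 ang 0.012
  t [-0.0045, 0.0043, -0.0358] a [0.003, 0.0002, 0.0002]
  t [-0.0045, 0.0042, -0.0358] a [0.003, 0.0002, 0.0002]
  t [-0.0044, 0.0041, -0.0359] a [0.003, 0.0002, 0.0002]
  t [-0.0044, 0.004, -0.0359] a [0.003, 0.0002, 0.0002]
leg rows 4 dist 0.152 ang 0.000
  t [-0.0371, 0.0073, -0.0025] a [0.0, 0.0, 0.0]
  t [-0.0371, 0.0073, -0.0025] a [0.0, 0.0, 0.0]
  t [-0.0371, 0.0073, -0.0025] a [0.0, 0.0, 0.0]
  t [-0.0371, 0.0073, -0.0025] a [0.0, 0.0, 0.0]
leg rows 2 dist 0.057 ang 0.000
  t [0.0, 0.0, 0.0285] a [0.0, 0.0, 0.0]
  t [0.0, 0.0, 0.0285] a [0.0, 0.0, 0.0]
```

>>> servo_tool(
  series=[
    {"travel": [-0.0045, 0.0043, -0.036], "angular": [0.003, 0, 0]},
    {"travel": [-0.0045, 0.0043, -0.036], "angular": [0.003, 0, 0]},
    {"travel": [-0.0045, 0.004, -0.036], "angular": [0.003, 0, 0]},
    {"travel": [-0.0045, 0.004, -0.036], "angular": [0.003, 0, 0]},
    {"travel": [-0.0371, 0.0073, -0.0025], "angular": [0, 0, 0]},
  ],
)

```text
time: 5.8
position: [0.5096, 0.0747, 0.2811]
tool_rot: [2.154, 2.286, 0.001]
ft_force: [0.4, 1.1, 0.5]
grip_width: 0.001
```

>>> servo_tool(
  series=[
    {"travel": [-0.0371, 0.0073, -0.0025], "angular": [0, 0, 0]},
    {"travel": [-0.0371, 0.0073, -0.0025], "angular": [0, 0, 0]},
    {"travel": [-0.0371, 0.0073, -0.0025], "angular": [0, 0, 0]},
    {"travel": [0, 0, 0], "angular": [0, 0, 0]},
    {"travel": [0, 0, 0], "angular": [0, 0, 0]},
  ],
)

```text
time: 6.3
position: [0.5349, -0.0409, 0.2825]
tool_rot: [-2.162, -2.271, 0.012]
ft_force: [0.4, 1.1, -0.4]
grip_width: 0.005
```

```bash
python3 - <<'E'
from h import *
s,p,r=st(); print(p,tang(r),r.as_rotvec(),s['ft_force'],s['torque'])
q=post(.041,1.626,.012)
plan(p,r,[((q[0],q[1],.233),yawrot(1.626))])
cv2.imwrite("pics/w4.png",ctrl.get_image('wrist')[:,:,::-1])
E
```

```text
[ 0.53490242 -0.04094463  0.2825019 ] 1.6198160935230268 [-2.1624449  -2.2711214   0.01178211] [ 0.41610481  1.05613263 -0.42390628] [ 0.07088872 -0.11161541 -0.01028202]
leg rows 2 dist 0.050 ang 0.011
  t [0.0021, 0.0016, 0.0247] a [-0.0047, 0.0005, -0.0031]
  t [0.002, 0.0014, 0.0247] a [-0.0047, 0.0005, -0.0031]
```

View pics/w4.png

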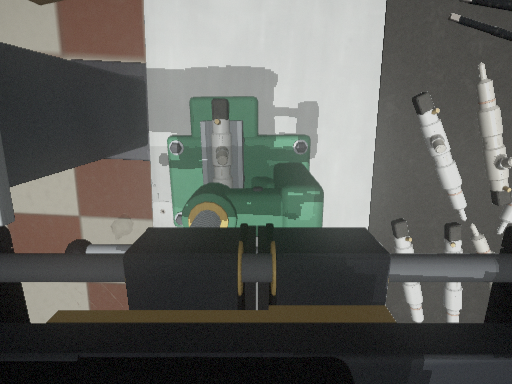

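The wrist view shows ball A at about (80,249) with the rod running right behind the gripper; the fingers are over the +y side of the bar. I'll descend.

>>> servo_tool(
  series=[
    {"travel": [0.003, 0.0015, 0.0247], "angular": [-0.005, 0, -0.003]},
    {"travel": [0.002, 0.0015, 0.0247], "angular": [-0.005, 0, -0.003]},
    {"travel": [0, 0, 0], "angular": [0, 0, 0]},
    {"travel": [0, 0, 0], "angular": [0, 0, 0]},
  ],
)

```text
time: 6.75
position: [0.537, -0.0326, 0.2337]
tool_rot: [2.152, 2.287, 0.0]
ft_force: [0.1, -0.8, 0.4]
grip_width: 0.006
```

```bash
cat >> h.py <<'E'
def crank(phi0,dphi,n,ref=None,zoff=-.003,a=1.626,lead=0.0):
    """rows along path from phi0 in n steps of dphi, tool axes of yawrot(a); relative increments"""
    Ra=yawrot(a)
    P=lambda ph:np.r_[post(ph,a,-lead),zrod(ph)+zoff]
    p=P(phi0) if ref is None else ref
    for i in range(n):
        q=P(phi0-(i+1)*dphi); print('%.3f'%(phi0-(i+1)*dphi),Ra.inv().apply(q-p).round(4).tolist()); p=q
E
python3 - <<'E'
from h import *
c=ctrl.calibration('wrist')
s,p,r=st(); print(p,tang(r),r.as_rotvec(),s['ft_force'],s['torque'])
crank(.041,.105,22,ref=p)
E
```

```text
[ 0.53704666 -0.03257071  0.23372417] 1.6315647605203314 [2.15241135e+00 2.28735192e+00 2.19546674e-04] [ 0.0819497  -0.78775573  0.36240033] [ 0.00076434 -0.0699729   0.02484632]
-0.064 [-0.02, 0.0013, 0.001]
-0.169 [-0.0041, 0.0011, 0.0003]
-0.274 [-0.0044, 0.0008, 0.0003]
-0.379 [-0.0046, 0.0004, 0.0003]
-0.484 [-0.0048, -0.0001, 0.0003]
-0.589 [-0.005, -0.0006, 0.0003]
-0.694 [-0.0051, -0.0012, 0.0003]
-0.799 [-0.0051, -0.0018, 0.0003]
-0.904 [-0.005, -0.0025, 0.0003]
-1.009 [-0.0049, -0.0032, 0.0003]
-1.114 [-0.0046, -0.0038, 0.0003]
-1.219 [-0.0042, -0.0045, 0.0003]
-1.324 [-0.0037, -0.0051, 0.0003]
-1.429 [-0.0031, -0.0056, 0.0003]
-1.534 [-0.0024, -0.0058, 0.0003]
-1.639 [-0.0019, -0.0045, 0.0003]
-1.744 [-0.0015, -0.0049, 0.0003]
-1.849 [-0.001, -0.0052, 0.0003]
-1.954 [-0.0004, -0.0055, 0.0003]
-2.059 [0.0003, -0.0057, 0.0003]
-2.164 [0.001, -0.0058, 0.0003]
-2.269 [0.0017, -0.0058, 0.0003]
```

>>> servo_tool(
  series=[
    {"travel": [-0.009, 0.0013, 0.001], "angular": [0, 0, 0]},
    {"travel": [-0.009, 0, 0.0003], "angular": [0, 0, 0]},
    {"travel": [-0.006, 0.001, 0.0003], "angular": [0, 0, 0]},
    {"travel": [-0.0044, 0.0008, 0.0003], "angular": [0, 0, 0]},
    {"travel": [-0.0046, 0.0004, 0.0003], "angular": [0, 0, 0]},
  ],
)

```text
time: 7.25
position: [0.5424, -0.0621, 0.2323]
tool_rot: [-2.149, -2.286, -0.007]
ft_force: [-3.7, 10.2, 3.8]
grip_width: 0.003
```

>>> servo_tool(
  series=[
    {"travel": [-0.0048, 0, 0.0003], "angular": [0, 0, 0]},
    {"travel": [-0.005, -0.0006, 0.0003], "angular": [0, 0, 0]},
    {"travel": [-0.0051, -0.0012, 0.0003], "angular": [0, 0, 0]},
    {"travel": [-0.0051, -0.0018, 0.0003], "angular": [0, 0, 0]},
    {"travel": [-0.005, -0.0025, 0.0003], "angular": [0, 0, 0]},
  ],
)

```text
time: 7.75
position: [0.5389, -0.0871, 0.2304]
tool_rot: [-2.149, -2.287, -0.01]
ft_force: [1.9, 8.7, -0.6]
grip_width: 0.003
```

```bash
cat >> h.py <<'E'
def rep(guess,a=None):
    s,p,r=st(); a=tang(r); ph=phiof(p,a,guess); F=np.array(s['ft_force'])
    out=[s['time'],p.round(4).tolist(),'a %.3f tilt %.3f'%(a,np.arccos(-r.as_matrix()[2,2])),'F',F.round(1).tolist(),'M',np.array(s['torque']).round(3).tolist()]
    if ph is not None:
        n=np.array([np.sin(ph),-np.cos(ph)]);
        d=p[:2]-C; Mz=d[0]*F[1]-d[1]*F[0]
        tx=np.array([np.cos(a),np.sin(a)]); ty=np.array([np.sin(a),-np.cos(a)])
        c=HB[0]*tx*np.sign(n@tx)+HB[1]*ty*np.sign(n@ty); e=d+c
        out+=['phi %.3f'%ph,'Fn %.2f'%(F[:2]@-n),'MzTCP %.3f Mzcorner %.3f Mz+t %.3f'%(Mz,e[0]*F[1]-e[1]*F[0],Mz+s['torque'][2])]
    print(*out)
    return ph
E
python3 -c "
from h import *
rep(-.8)"
```

```text
7.75 [0.5389, -0.0871, 0.2304] a 1.633 tilt 0.007 F [1.9, 8.7, -0.6] M [2.039, -0.393, -0.069] phi -0.833 Fn 7.29 MzTCP 0.481 Mzcorner 0.375 Mz+t 0.412
```

The crank works: the torque about the axis reads 0.41 N m, inside the stated drag range. Continuing.

>>> servo_tool(
  series=[
    {"travel": [-0.0049, -0.0032, 0.0003], "angular": [0, 0, 0]},
    {"travel": [-0.0046, -0.0038, 0.0003], "angular": [0, 0, 0]},
    {"travel": [-0.0042, -0.0045, 0.0003], "angular": [0, 0, 0]},
    {"travel": [-0.0037, -0.0051, 0.0003], "angular": [0, 0, 0]},
    {"travel": [-0.0031, -0.0056, 0.0003], "angular": [0, 0, 0]},
  ],
)

```text
time: 8.25
position: [0.5197, -0.1102, 0.2294]
tool_rot: [2.151, 2.287, 0.013]
ft_force: [5.5, 8.2, -0.5]
grip_width: 0.006
```

```bash
python3 -c "
from h import *
rep(-1.35)"
```

```text
8.25 [0.5197, -0.1102, 0.2294] a 1.632 tilt 0.008 F [5.5, 8.2, -0.5] M [1.523, -1.336, -0.043] phi -1.369 Fn 7.03 MzTCP 0.498 Mzcorner 0.438 Mz+t 0.455
```

>>> servo_tool(
  series=[
    {"travel": [-0.0024, -0.0058, 0.0003], "angular": [0, 0, 0]},
    {"travel": [-0.0019, -0.0045, 0.0003], "angular": [0, 0, 0]},
    {"travel": [-0.0015, -0.0049, 0.0003], "angular": [0, 0, 0]},
  ],
)

```text
time: 8.55
position: [0.506, -0.1177, 0.2289]
tool_rot: [2.15, 2.284, 0.015]
ft_force: [10.0, 7.1, -2.2]
grip_width: 0.005
```

```bash
python3 -c "
from h import *
rep(-1.7)"
```

```text
8.55 [0.506, -0.1177, 0.2289] a 1.631 tilt 0.011 F [10.0, 7.1, -2.2] M [1.512, -2.199, -0.11] phi -1.654 Fn 9.37 MzTCP 0.640 Mzcorner 0.444 Mz+t 0.530
```

>>> servo_tool(
  series=[
    {"travel": [-0.001, -0.0052, 0.0003], "angular": [0, 0, 0]},
    {"travel": [-0.0004, -0.0055, 0.0003], "angular": [0, 0, 0]},
    {"travel": [0.0003, -0.0057, 0.0003], "angular": [0, 0, 0]},
  ],
)

```text
time: 8.85
position: [0.4907, -0.1209, 0.2284]
tool_rot: [2.148, 2.281, 0.015]
ft_force: [11.4, 3.0, -2.0]
grip_width: 0.007
```

```bash
python3 -c "
from h import *
rep(-2.);crank(-2.059,.105,40)"
```

```text
8.85 [0.4907, -0.1209, 0.2284] a 1.631 tilt 0.013 F [11.4, 3.0, -2.0] M [0.677, -2.439, -0.154] phi -1.966 Fn 9.32 MzTCP 0.630 Mzcorner 0.486 Mz+t 0.475
-2.164 [0.001, -0.0058, 0.0003]
-2.269 [0.0017, -0.0058, 0.0003]
-2.374 [0.0025, -0.0057, 0.0003]
-2.479 [0.0032, -0.0054, 0.0003]
-2.584 [0.004, -0.0051, 0.0003]
-2.689 [0.0047, -0.0047, 0.0003]
-2.794 [0.0053, -0.0041, 0.0003]
-2.899 [0.0059, -0.0034, 0.0003]
-3.004 [0.0064, -0.0027, 0.0003]
-3.109 [0.0061, -0.0018, 0.0003]
-3.214 [0.0039, -0.0014, 0.0003]
-3.319 [0.0041, -0.0011, 0.0003]
-3.424 [0.0044, -0.0008, 0.0003]
-3.529 [0.0047, -0.0004, 0.0003]
-3.634 [0.0049, 0.0001, 0.0003]
-3.739 [0.005, 0.0007, 0.0003]
-3.844 [0.0051, 0.0013, 0.0003]
-3.949 [0.0051, 0.0019, 0.0003]
-4.054 [0.005, 0.0025, 0.0003]
-4.159 [0.0048, 0.0032, 0.0003]
-4.264 [0.0045, 0.0039, 0.0003]
-4.369 [0.0041, 0.0045, 0.0003]
-4.474 [0.0036, 0.0051, 0.0003]
-4.579 [0.003, 0.0057, 0.0003]
-4.684 [0.0023, 0.0056, 0.0003]
-4.789 [0.0019, 0.0045, 0.0003]
-4.894 [0.0014, 0.0049, 0.0003]
-4.999 [0.0009, 0.0052, 0.0003]
-5.104 [0.0003, 0.0055, 0.0003]
-5.209 [-0.0003, 0.0057, 0.0003]
-5.314 [-0.001, 0.0058, 0.0003]
-5.419 [-0.0018, 0.0058, 0.0003]
-5.524 [-0.0025, 0.0056, 0.0003]
-5.629 [-0.0033, 0.0054, 0.0003]
-5.734 [-0.004, 0.0051, 0.0003]
-5.839 [-0.0047, 0.0046, 0.0003]
-5.944 [-0.0054, 0.004, 0.0003]
-6.049 [-0.0059, 0.0034, 0.0003]
-6.154 [-0.0064, 0.0026, 0.0003]
-6.259 [-0.0058, 0.0018, 0.0003]
```

>>> servo_tool(
  series=[
    {"travel": [0.001, -0.0058, 0.0003], "angular": [0, 0, 0]},
    {"travel": [0.0017, -0.0058, 0.0003], "angular": [0, 0, 0]},
  ],
)

```text
time: 9.05
position: [0.4789, -0.1203, 0.228]
tool_rot: [2.148, 2.279, 0.013]
ft_force: [11.1, 1.6, -1.5]
grip_width: 0.007
```

```bash
python3 -c "
from h import *
rep(-2.2)"
```

```text
9.05 [0.4789, -0.1203, 0.228] a 1.630 tilt 0.013 F [11.1, 1.6, -1.5] M [0.069, -2.388, -0.115] phi -2.179 Fn 8.19 MzTCP 0.588 Mzcorner 0.467 Mz+t 0.473
```

>>> servo_tool(
  series=[
    {"travel": [0.0025, -0.0057, 0.0003], "angular": [0, 0, 0]},
    {"travel": [0.0032, -0.0054, 0.0003], "angular": [0, 0, 0]},
  ],
)

```text
time: 9.25
position: [0.4673, -0.1165, 0.2275]
tool_rot: [2.149, 2.277, 0.011]
ft_force: [10.6, -0.6, -0.6]
grip_width: 0.006
```

```bash
python3 -c "
from h import *
rep(-2.4)"
```

```text
9.25 [0.4673, -0.1165, 0.2275] a 1.629 tilt 0.013 F [10.6, -0.6, -0.6] M [-0.337, -2.259, -0.092] phi -2.389 Fn 7.68 MzTCP 0.547 Mzcorner 0.466 Mz+t 0.455
```

>>> servo_tool(
  series=[
    {"travel": [0.004, -0.0051, 0.0003], "angular": [0, 0, 0]},
    {"travel": [0.0047, -0.0047, 0.0003], "angular": [0, 0, 0]},
  ],
)

```text
time: 9.45
position: [0.4566, -0.1094, 0.2269]
tool_rot: [2.149, 2.276, 0.009]
ft_force: [8.9, -3.4, -1.1]
grip_width: 0.004
```

```bash
python3 -c "
from h import *
rep(-2.6)"
```

```text
9.45 [0.4566, -0.1094, 0.2269] a 1.628 tilt 0.013 F [8.9, -3.4, -1.1] M [-0.852, -2.039, -0.012] phi -2.602 Fn 7.46 MzTCP 0.494 Mzcorner 0.469 Mz+t 0.482
```

>>> servo_tool(
  series=[
    {"travel": [0.0053, -0.0041, 0.0003], "angular": [0, 0, 0]},
    {"travel": [0.0059, -0.0034, 0.0003], "angular": [0, 0, 0]},
  ],
)

```text
time: 9.65
position: [0.4479, -0.0995, 0.2263]
tool_rot: [2.15, 2.275, 0.006]
ft_force: [6.9, -5.3, 0.2]
grip_width: 0.006
```

```bash
python3 -c "
from h import *
rep(-2.8)"
```

```text
9.65 [0.4479, -0.0995, 0.2263] a 1.627 tilt 0.012 F [6.9, -5.3, 0.2] M [-1.247, -1.699, -0.036] phi -2.814 Fn 7.26 MzTCP 0.447 Mzcorner 0.470 Mz+t 0.411
```

>>> servo_tool(
  series=[
    {"travel": [0.0064, -0.0027, 0.0003], "angular": [0, 0, 0]},
    {"travel": [0.0061, -0.0018, 0.0003], "angular": [0, 0, 0]},
  ],
)

```text
time: 9.85
position: [0.4422, -0.0878, 0.2256]
tool_rot: [2.151, 2.275, 0.004]
ft_force: [6.3, -7.7, -0.1]
grip_width: 0.004
```

```bash
python3 -c "
from h import *
rep(-3.0)"
```

```text
9.85 [0.4422, -0.0878, 0.2256] a 1.627 tilt 0.011 F [6.3, -7.7, -0.1] M [-1.555, -1.439, -0.113] phi -3.019 Fn 8.41 MzTCP 0.495 Mzcorner 0.559 Mz+t 0.381
```

>>> servo_tool(
  series=[
    {"travel": [0.0039, -0.0014, 0.0003], "angular": [0, 0, 0]},
    {"travel": [0.0041, -0.0011, 0.0003], "angular": [0, 0, 0]},
  ],
)

```text
time: 10.05
position: [0.4394, -0.0813, 0.2252]
tool_rot: [2.151, 2.272, 0.003]
ft_force: [6.0, -9.6, 0.2]
grip_width: 0.005
```

```bash
python3 -c "
from h import *
rep(-3.2)"
```

```text
10.05 [0.4394, -0.0813, 0.2252] a 1.626 tilt 0.013 F [6.0, -9.6, 0.2] M [-2.067, -1.362, -0.131] phi -3.157 Fn 9.52 MzTCP 0.563 Mzcorner 0.362 Mz+t 0.432
```

>>> servo_tool(
  series=[
    {"travel": [0.0044, -0.0008, 0.0003], "angular": [0, 0, 0]},
    {"travel": [0.0047, -0.0004, 0.0003], "angular": [0, 0, 0]},
  ],
)

```text
time: 10.25
position: [0.4372, -0.0727, 0.2245]
tool_rot: [2.152, 2.272, 0.001]
ft_force: [4.1, -9.1, 1.5]
grip_width: 0.002
```

```bash
python3 -c "
from h import *
rep(-3.45)"
```

```text
10.25 [0.4372, -0.0727, 0.2245] a 1.625 tilt 0.012 F [4.1, -9.1, 1.5] M [-2.118, -1.008, -0.155] phi -3.388 Fn 7.83 MzTCP 0.495 Mzcorner 0.321 Mz+t 0.340
```

>>> servo_tool(
  series=[
    {"travel": [0.0049, 0.0001, 0.0003], "angular": [0, 0, 0]},
    {"travel": [0.005, 0.0007, 0.0003], "angular": [0, 0, 0]},
  ],
)

```text
time: 10.45
position: [0.4366, -0.0628, 0.2236]
tool_rot: [2.153, 2.273, -0.001]
ft_force: [1.5, -9.8, 2.1]
grip_width: 0.007
```

```bash
python3 -c "
from h import *
rep(-3.65)"
```

```text
10.45 [0.4366, -0.0628, 0.2236] a 1.625 tilt 0.010 F [1.5, -9.8, 2.1] M [-2.079, -0.486, -0.094] phi -3.626 Fn 7.95 MzTCP 0.502 Mzcorner 0.346 Mz+t 0.409
```

>>> servo_tool(
  series=[
    {"travel": [0.0051, 0.0013, 0.0003], "angular": [0, 0, 0]},
    {"travel": [0.0051, 0.0019, 0.0003], "angular": [0, 0, 0]},
  ],
)

```text
time: 10.65
position: [0.4384, -0.0523, 0.2226]
tool_rot: [2.154, 2.275, -0.003]
ft_force: [-0.4, -11.3, 2.2]
grip_width: 0.005
```

```bash
python3 -c "
from h import *
rep(-3.85)"
```

```text
10.65 [0.4384, -0.0523, 0.2226] a 1.625 tilt 0.009 F [-0.4, -11.3, 2.2] M [-1.999, -0.158, -0.126] phi -3.861 Fn 8.72 MzTCP 0.569 Mzcorner 0.411 Mz+t 0.444
```

>>> servo_tool(
  series=[
    {"travel": [0.005, 0.0025, 0.0003], "angular": [0, 0, 0]},
    {"travel": [0.0048, 0.0032, 0.0003], "angular": [0, 0, 0]},
  ],
)

```text
time: 10.85
position: [0.4427, -0.042, 0.2216]
tool_rot: [2.156, 2.276, -0.005]
ft_force: [-2.1, -8.8, 1.4]
grip_width: 0.007
```

```bash
python3 -c "
from h import *
rep(-4.05)"
```

```text
10.85 [0.4427, -0.042, 0.2216] a 1.625 tilt 0.007 F [-2.1, -8.8, 1.4] M [-1.963, 0.252, -0.08] phi -4.090 Fn 6.86 MzTCP 0.454 Mzcorner 0.349 Mz+t 0.374
```

>>> servo_tool(
  series=[
    {"travel": [0.0045, 0.0039, 0.0003], "angular": [0, 0, 0]},
    {"travel": [0.0041, 0.0045, 0.0003], "angular": [0, 0, 0]},
  ],
)

```text
time: 11.05
position: [0.4499, -0.0327, 0.2206]
tool_rot: [2.157, 2.278, -0.007]
ft_force: [-3.8, -8.8, 2.7]
grip_width: 0.008
```

```bash
python3 -c "
from h import *
rep(-4.25)"
```

```text
11.05 [0.4499, -0.0327, 0.2206] a 1.625 tilt 0.006 F [-3.8, -8.8, 2.7] M [-1.748, 0.648, -0.018] phi -4.317 Fn 6.87 MzTCP 0.465 Mzcorner 0.377 Mz+t 0.447
```

>>> servo_tool(
  series=[
    {"travel": [0.0036, 0.0051, 0.0003], "angular": [0, 0, 0]},
    {"travel": [0.003, 0.0057, 0.0003], "angular": [0, 0, 0]},
  ],
)

```text
time: 11.25
position: [0.4596, -0.025, 0.2196]
tool_rot: [2.158, 2.28, -0.008]
ft_force: [-4.5, -6.3, 0.9]
grip_width: 0.004
```

```bash
python3 -c "
from h import *
rep(-4.45)"
```

```text
11.25 [0.4596, -0.025, 0.2196] a 1.626 tilt 0.006 F [-4.5, -6.3, 0.9] M [-1.466, 0.945, 0.013] phi -4.542 Fn 5.53 MzTCP 0.367 Mzcorner 0.323 Mz+t 0.380
```

>>> servo_tool(
  series=[
    {"travel": [0.0023, 0.0056, 0.0002], "angular": [0, 0, 0]},
    {"travel": [0.0019, 0.0045, 0.0002], "angular": [0, 0, 0]},
  ],
)

```text
time: 11.45
position: [0.469, -0.0198, 0.2189]
tool_rot: [2.158, 2.281, -0.009]
ft_force: [-6.3, -6.1, 1.6]
grip_width: 0.005
```

```bash
python3 -c "
from h import *
rep(-4.7)"
```

```text
11.45 [0.469, -0.0198, 0.2189] a 1.626 tilt 0.006 F [-6.3, -6.1, 1.6] M [-1.148, 1.202, 0.027] phi -4.753 Fn 6.08 MzTCP 0.412 Mzcorner 0.262 Mz+t 0.439
```

>>> servo_tool(
  series=[
    {"travel": [0.0014, 0.0049, 0.0002], "angular": [0, 0, 0]},
    {"travel": [0.0009, 0.0052, 0.0002], "angular": [0, 0, 0]},
  ],
)

```text
time: 11.65
position: [0.4778, -0.017, 0.2181]
tool_rot: [-2.159, -2.281, 0.012]
ft_force: [-9.1, -6.9, 2.2]
grip_width: 0.008
```

```bash
python3 -c "
from h import *
rep(-4.9)"
```

```text
11.65 [0.4778, -0.017, 0.2181] a 1.626 tilt 0.008 F [-9.1, -6.9, 2.2] M [-1.252, 1.898, -0.134] phi -4.966 Fn 7.04 MzTCP 0.517 Mzcorner 0.332 Mz+t 0.384
```

>>> servo_tool(
  series=[
    {"travel": [0.0003, 0.0055, 0.0002], "angular": [0, 0, 0]},
    {"travel": [-0.0003, 0.0057, 0.0002], "angular": [0, 0, 0]},
  ],
)

```text
time: 11.85
position: [0.488, -0.0159, 0.2172]
tool_rot: [-2.157, -2.279, 0.014]
ft_force: [-10.7, -4.4, 2.0]
grip_width: 0.007
```

```bash
python3 -c "
from h import *
rep(-5.1)"
```

```text
11.85 [0.488, -0.0159, 0.2172] a 1.626 tilt 0.009 F [-10.7, -4.4, 2.0] M [-1.011, 2.175, -0.166] phi -5.185 Fn 7.58 MzTCP 0.540 Mzcorner 0.380 Mz+t 0.374
```

>>> servo_tool(
  series=[
    {"travel": [-0.001, 0.0058, 0.0002], "angular": [0, 0, 0]},
    {"travel": [-0.0018, 0.0058, 0.0002], "angular": [0, 0, 0]},
  ],
)

```text
time: 12.05
position: [0.4992, -0.0168, 0.2163]
tool_rot: [-2.154, -2.279, 0.013]
ft_force: [-10.2, -1.6, 0.5]
grip_width: 0.003
```

```bash
python3 -c "
from h import *
rep(-5.4)"
```

```text
12.05 [0.4992, -0.0168, 0.2163] a 1.627 tilt 0.010 F [-10.2, -1.6, 0.5] M [-0.337, 2.33, -0.172] phi -5.401 Fn 6.85 MzTCP 0.483 Mzcorner 0.371 Mz+t 0.311
```

>>> servo_tool(
  series=[
    {"travel": [-0.0025, 0.0056, 0.0002], "angular": [0, 0, 0]},
    {"travel": [-0.0033, 0.0054, 0.0002], "angular": [0, 0, 0]},
  ],
)

```text
time: 12.25
position: [0.5104, -0.0206, 0.2156]
tool_rot: [-2.152, -2.279, 0.012]
ft_force: [-10.0, 1.7, 0.0]
grip_width: 0.003
```

```bash
python3 -c "
from h import *
rep(-5.6)"
```

```text
12.25 [0.5104, -0.0206, 0.2156] a 1.628 tilt 0.010 F [-10.0, 1.7, 0.0] M [0.415, 2.087, -0.11] phi -5.611 Fn 7.61 MzTCP 0.494 Mzcorner 0.434 Mz+t 0.384
```

>>> servo_tool(
  series=[
    {"travel": [-0.004, 0.0051, 0.0002], "angular": [0, 0, 0]},
    {"travel": [-0.0047, 0.0046, 0.0002], "angular": [0, 0, 0]},
  ],
)

```text
time: 12.45
position: [0.5208, -0.0273, 0.2151]
tool_rot: [-2.15, -2.279, 0.009]
ft_force: [-9.0, 3.0, -1.2]
grip_width: 0.002
```

```bash
python3 -c "
from h import *
rep(-5.8); crank(-6.259,.105,33)"
```

```text
12.45 [0.5208, -0.0273, 0.2151] a 1.629 tilt 0.010 F [-9.0, 3.0, -1.2] M [0.763, 1.951, -0.031] phi -5.818 Fn 6.75 MzTCP 0.446 Mzcorner 0.416 Mz+t 0.415
-6.364 [-0.0039, 0.0014, 0.0003]
-6.469 [-0.0042, 0.0011, 0.0003]
-6.574 [-0.0044, 0.0007, 0.0003]
-6.679 [-0.0047, 0.0003, 0.0003]
-6.784 [-0.0049, -0.0002, 0.0003]
-6.889 [-0.005, -0.0007, 0.0003]
-6.994 [-0.0051, -0.0013, 0.0003]
-7.099 [-0.0051, -0.0019, 0.0003]
-7.204 [-0.005, -0.0026, 0.0003]
-7.309 [-0.0048, -0.0033, 0.0003]
-7.414 [-0.0045, -0.0039, 0.0003]
-7.519 [-0.0041, -0.0046, 0.0003]
-7.624 [-0.0036, -0.0052, 0.0003]
-7.729 [-0.003, -0.0057, 0.0003]
-7.834 [-0.0023, -0.0055, 0.0003]
-7.939 [-0.0018, -0.0046, 0.0003]
-8.044 [-0.0014, -0.0049, 0.0003]
-8.149 [-0.0009, -0.0052, 0.0003]
-8.254 [-0.0003, -0.0055, 0.0003]
-8.359 [0.0004, -0.0057, 0.0003]
-8.464 [0.0011, -0.0058, 0.0003]
-8.569 [0.0018, -0.0058, 0.0003]
-8.674 [0.0026, -0.0056, 0.0003]
-8.779 [0.0033, -0.0054, 0.0003]
-8.884 [0.0041, -0.005, 0.0003]
-8.989 [0.0048, -0.0046, 0.0003]
-9.094 [0.0054, -0.004, 0.0003]
-9.199 [0.006, -0.0033, 0.0003]
-9.304 [0.0064, -0.0025, 0.0003]
-9.409 [0.0056, -0.0017, 0.0003]
-9.514 [0.0039, -0.0014, 0.0003]
-9.619 [0.0042, -0.0011, 0.0003]
-9.724 [0.0045, -0.0007, 0.0003]
```

>>> servo_tool(
  series=[
    {"travel": [-0.0054, 0.004, 0.0003], "angular": [0, 0, 0]},
    {"travel": [-0.0059, 0.0034, 0.0003], "angular": [0, 0, 0]},
  ],
)

```text
time: 12.65
position: [0.5294, -0.0368, 0.2147]
tool_rot: [-2.148, -2.28, 0.005]
ft_force: [-8.3, 4.5, -2.5]
grip_width: 0.005
```

```bash
python3 -c "
from h import *
rep(-6.)
a=ctrl.get_image('scene')[120:270,230:390,::-1]; cv2.imwrite('pics/s5.png',cv2.resize(a,None,fx=5,fy=4,interpolation=cv2.INTER_CUBIC))"
```

```text
12.65 [0.5294, -0.0368, 0.2147] a 1.630 tilt 0.009 F [-8.3, 4.5, -2.5] M [1.206, 1.652, -0.091] phi -6.025 Fn 6.52 MzTCP 0.429 Mzcorner 0.428 Mz+t 0.338
```

View pics/s5.png

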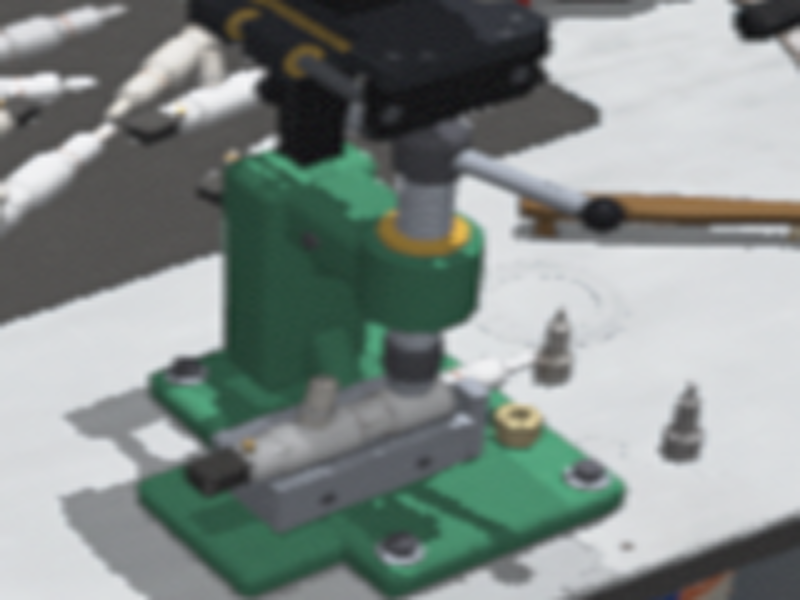

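The pad at (413,385) is now almost on the injector body. From here I'll take fine single steps.

>>> servo_tool(
  series=[
    {"travel": [-0.0064, 0.0026, 0.0003], "angular": [0, 0, 0]},
  ],
)

```text
time: 12.8
position: [0.5326, -0.042, 0.2145]
tool_rot: [-2.147, -2.282, 0.003]
ft_force: [-7.5, 5.5, -1.5]
grip_width: 0.006
```

```bash
python3 -c "
from h import *
rep(-6.1)"
```

```text
12.8 [0.5326, -0.042, 0.2145] a 1.631 tilt 0.009 F [-7.5, 5.5, -1.5] M [1.455, 1.471, -0.023] phi -6.119 Fn 6.63 MzTCP 0.422 Mzcorner 0.443 Mz+t 0.399
```

>>> servo_tool(
  series=[
    {"travel": [-0.0058, 0.0018, 0.0003], "angular": [0, 0, 0]},
  ],
)

```text
time: 12.9
position: [0.5352, -0.0478, 0.2143]
tool_rot: [-2.148, -2.282, 0.002]
ft_force: [-6.2, 7.5, -1.2]
grip_width: 0.0
```

```bash
python3 -c "
from h import *
rep(-6.2)"
```

```text
12.9 [0.5352, -0.0478, 0.2143] a 1.631 tilt 0.008 F [-6.2, 7.5, -1.2] M [1.579, 1.349, -0.077] phi -6.217 Fn 7.88 MzTCP 0.463 Mzcorner 0.526 Mz+t 0.386
```

>>> servo_tool(
  series=[
    {"travel": [-0.0039, 0.0014, 0.0003], "angular": [0, 0, 0]},
  ],
)

```text
time: 13.0
position: [0.5369, -0.0511, 0.2142]
tool_rot: [-2.148, -2.281, 0.001]
ft_force: [-7.1, 10.2, -0.9]
grip_width: 0.002
```

```bash
python3 -c "
from h import *
rep(-6.3)"
```

```text
13.0 [0.5369, -0.0511, 0.2142] a 1.631 tilt 0.009 F [-7.1, 10.2, -0.9] M [2.024, 1.52, -0.122] phi -6.312 Fn 9.97 MzTCP 0.599 Mzcorner 0.378 Mz+t 0.477
```

>>> servo_tool(
  series=[
    {"travel": [-0.0042, 0.0011, 0.0003], "angular": [0, 0, 0]},
  ],
)

```text
time: 13.1
position: [0.5383, -0.0541, 0.214]
tool_rot: [-2.146, -2.281, -0.001]
ft_force: [-6.2, 11.3, -0.2]
grip_width: 0.002
```

```bash
python3 -c "
from h import *
rep(-6.4)"
```

```text
13.1 [0.5383, -0.0541, 0.214] a 1.632 tilt 0.009 F [-6.2, 11.3, -0.2] M [2.252, 1.395, -0.177] phi -6.396 Fn 10.51 MzTCP 0.635 Mzcorner 0.409 Mz+t 0.458
```

>>> servo_tool(
  series=[
    {"travel": [-0.0044, 0.0007, 0.0003], "angular": [0, 0, 0]},
  ],
)

```text
time: 13.2
position: [0.5395, -0.0577, 0.2139]
tool_rot: [-2.146, -2.282, -0.002]
ft_force: [-6.3, 12.1, 0.0]
grip_width: 0.001
```

```bash
python3 -c "
from h import *
rep(-6.5)"
```

```text
13.2 [0.5395, -0.0577, 0.2139] a 1.632 tilt 0.009 F [-6.3, 12.1, 0.0] M [2.495, 1.255, -0.131] phi -6.491 Fn 10.51 MzTCP 0.669 Mzcorner 0.429 Mz+t 0.537
```

>>> servo_tool(
  series=[
    {"travel": [-0.0047, 0.0003, 0.0003], "angular": [0, 0, 0]},
  ],
)

```text
time: 13.3
position: [0.5403, -0.0616, 0.2137]
tool_rot: [-2.145, -2.282, -0.004]
ft_force: [-6.2, 13.2, -0.3]
grip_width: 0.006
```

```bash
python3 -c "
from h import *
rep(-6.6)"
```

```text
13.3 [0.5403, -0.0616, 0.2137] a 1.633 tilt 0.010 F [-6.2, 13.2, -0.3] M [2.807, 1.278, -0.234] phi -6.587 Fn 10.77 MzTCP 0.713 Mzcorner 0.459 Mz+t 0.480
```

>>> servo_tool(
  series=[
    {"travel": [-0.0049, -0.0002, 0.0003], "angular": [0, 0, 0]},
  ],
)

```text
time: 13.4
position: [0.5408, -0.0656, 0.2135]
tool_rot: [-2.144, -2.283, -0.006]
ft_force: [-4.3, 14.5, 0.6]
grip_width: 0.005
```

```bash
python3 -c "
from h import *
rep(-6.7)"
```

```text
13.4 [0.5408, -0.0656, 0.2135] a 1.634 tilt 0.011 F [-4.3, 14.5, 0.6] M [3.141, 0.923, -0.19] phi -6.682 Fn 11.70 MzTCP 0.759 Mzcorner 0.507 Mz+t 0.570
```

>>> servo_tool(
  series=[
    {"travel": [-0.005, -0.0007, 0.0003], "angular": [0, 0, 0]},
  ],
)

```text
time: 13.5
position: [0.5408, -0.0699, 0.2133]
tool_rot: [-2.143, -2.284, -0.008]
ft_force: [-3.8, 14.7, -0.8]
grip_width: 0.005
```

```bash
python3 -c "
from h import *
rep(-6.8)"
```

```text
13.5 [0.5408, -0.0699, 0.2133] a 1.634 tilt 0.011 F [-3.8, 14.7, -0.8] M [3.229, 0.755, -0.219] phi -6.780 Fn 11.08 MzTCP 0.753 Mzcorner 0.503 Mz+t 0.534
```

The torque about the axis rose between phi -6.25 and -6.5. I'll continue to well short of a half turn past that, logging as I go, then fit the contact point.

```bash
cat > log.txt <<'E'
0.5389 -0.0871 1.9 8.7 -0.069 -0.833 1.633
0.5197 -0.1102 5.5 8.2 -0.043 -1.369 1.632
0.5060 -0.1177 10.0 7.1 -0.110 -1.654 1.631
0.4907 -0.1209 11.4 3.0 -0.154 -1.966 1.631
0.4789 -0.1203 11.1 1.6 -0.115 -2.179 1.630
0.4673 -0.1165 10.6 -0.6 -0.092 -2.389 1.629
0.4566 -0.1094 8.9 -3.4 -0.012 -2.602 1.628
0.4479 -0.0995 6.9 -5.3 -0.036 -2.814 1.627
0.4422 -0.0878 6.3 -7.7 -0.113 -3.019 1.627
0.4394 -0.0813 6.0 -9.6 -0.131 -3.157 1.626
0.4372 -0.0727 4.1 -9.1 -0.155 -3.388 1.625
0.4366 -0.0628 1.5 -9.8 -0.094 -3.626 1.625
0.4384 -0.0523 -0.4 -11.3 -0.126 -3.861 1.625
0.4427 -0.0420 -2.1 -8.8 -0.080 -4.090 1.625
0.4499 -0.0327 -3.8 -8.8 -0.018 -4.317 1.625
0.4596 -0.0250 -4.5 -6.3 0.013 -4.542 1.626
0.4690 -0.0198 -6.3 -6.1 0.027 -4.753 1.626
0.4778 -0.0170 -9.1 -6.9 -0.134 -4.966 1.626
0.4880 -0.0159 -10.7 -4.4 -0.166 -5.185 1.626
0.4992 -0.0168 -10.2 -1.6 -0.172 -5.401 1.627
0.5104 -0.0206 -10.0 1.7 -0.110 -5.611 1.628
0.5208 -0.0273 -9.0 3.0 -0.031 -5.818 1.629
0.5294 -0.0368 -8.3 4.5 -0.091 -6.025 1.630
0.5326 -0.0420 -7.5 5.5 -0.023 -6.119 1.631
0.5352 -0.0478 -6.2 7.5 -0.077 -6.217 1.631
0.5369 -0.0511 -7.1 10.2 -0.122 -6.312 1.631
0.5383 -0.0541 -6.2 11.3 -0.177 -6.396 1.632
0.5395 -0.0577 -6.3 12.1 -0.131 -6.491 1.632
0.5403 -0.0616 -6.2 13.2 -0.234 -6.587 1.633
0.5408 -0.0656 -4.3 14.5 -0.190 -6.682 1.634
0.5408 -0.0699 -3.8 14.7 -0.219 -6.780 1.634
E
cat >> h.py <<'E'
def rl(guess):
    ph=rep(guess); s,p,r=st(); F=s['ft_force']
    open('log.txt','a').write('%.4f %.4f %.2f %.2f %.3f %.3f %.3f\n'%(p[0],p[1],F[0],F[1],s['torque'][2],ph,tang(r)))
E
```

>>> servo_tool(
  series=[
    {"travel": [-0.0051, -0.0013, 0.0003], "angular": [0, 0, 0]},
  ],
)

```text
time: 13.6
position: [0.5404, -0.0748, 0.2132]
tool_rot: [-2.143, -2.285, -0.01]
ft_force: [-2.9, 15.1, -0.9]
grip_width: 0.004
```

```bash
python3 -c "
from h import *
rl(-6.9)"
```

```text
13.6 [0.5404, -0.0748, 0.2132] a 1.635 tilt 0.011 F [-2.9, 15.1, -0.9] M [3.222, 0.342, -0.13] phi -6.888 Fn 10.80 MzTCP 0.761 Mzcorner 0.513 Mz+t 0.631
```

>>> servo_tool(
  series=[
    {"travel": [-0.0051, -0.0019, 0.0003], "angular": [0, 0, 0]},
  ],
)

```text
time: 13.7
position: [0.5395, -0.08, 0.213]
tool_rot: [-2.144, -2.286, -0.012]
ft_force: [-0.4, 14.1, -0.7]
grip_width: 0.003
```

```bash
python3 -c "
from h import *
rl(-7.)"
```

```text
13.7 [0.5395, -0.08, 0.213] a 1.635 tilt 0.011 F [-0.4, 14.1, -0.7] M [3.267, 0.02, -0.158] phi -6.997 Fn 10.44 MzTCP 0.715 Mzcorner 0.508 Mz+t 0.557
```

>>> servo_tool(
  series=[
    {"travel": [-0.005, -0.0026, 0.0003], "angular": [0, 0, 0]},
  ],
)

```text
time: 13.8
position: [0.5379, -0.0852, 0.2129]
tool_rot: [-2.145, -2.287, -0.013]
ft_force: [1.3, 14.5, -1.3]
grip_width: 0.007
```

```bash
python3 -c "
from h import *
rl(-7.1)"
```

```text
13.8 [0.5379, -0.0852, 0.2129] a 1.635 tilt 0.011 F [1.3, 14.5, -1.3] M [3.083, -0.407, -0.084] phi -7.107 Fn 10.82 MzTCP 0.742 Mzcorner 0.547 Mz+t 0.658
```

>>> servo_tool(
  series=[
    {"travel": [-0.0048, -0.0033, 0.0003], "angular": [0, 0, 0]},
  ],
)

```text
time: 13.9
position: [0.5356, -0.0903, 0.2129]
tool_rot: [-2.146, -2.288, -0.015]
ft_force: [2.4, 14.5, -1.7]
grip_width: 0.007
```

```bash
python3 -c "
from h import *
rl(-7.2)"
```

```text
13.9 [0.5356, -0.0903, 0.2129] a 1.635 tilt 0.011 F [2.4, 14.5, -1.7] M [3.093, -0.688, -0.047] phi -7.214 Fn 10.59 MzTCP 0.743 Mzcorner 0.559 Mz+t 0.696
```

>>> servo_tool(
  series=[
    {"travel": [-0.0045, -0.0039, 0.0003], "angular": [0, 0, 0]},
    {"travel": [-0.0041, -0.0046, 0.0003], "angular": [0, 0, 0]},
  ],
)

```text
time: 14.1
position: [0.5288, -0.1, 0.2127]
tool_rot: [-2.148, -2.29, -0.017]
ft_force: [5.7, 13.4, -1.8]
grip_width: 0.002
```

```bash
python3 -c "
from h import *
rl(-7.4)"
```

```text
14.1 [0.5288, -0.1, 0.2127] a 1.635 tilt 0.011 F [5.7, 13.4, -1.8] M [2.835, -1.289, -0.068] phi -7.432 Fn 10.72 MzTCP 0.737 Mzcorner 0.604 Mz+t 0.669
```

>>> servo_tool(
  series=[
    {"travel": [-0.0036, -0.0052, 0.0003], "angular": [0, 0, 0]},
    {"travel": [-0.003, -0.0057, 0.0003], "angular": [0, 0, 0]},
  ],
)

```text
time: 14.3
position: [0.5195, -0.1085, 0.2126]
tool_rot: [2.149, 2.289, 0.018]
ft_force: [8.5, 11.4, -2.3]
grip_width: 0.007
```

```bash
python3 -c "
from h import *
rl(-7.6)"
```

```text
14.3 [0.5195, -0.1085, 0.2126] a 1.634 tilt 0.012 F [8.5, 11.4, -2.3] M [2.357, -1.913, 0.026] phi -7.648 Fn 10.65 MzTCP 0.714 Mzcorner 0.640 Mz+t 0.741
```

>>> servo_tool(
  series=[
    {"travel": [-0.0023, -0.0055, 0.0003], "angular": [0, 0, 0]},
    {"travel": [-0.0018, -0.0046, 0.0003], "angular": [0, 0, 0]},
  ],
)

```text
time: 14.5
position: [0.5105, -0.1144, 0.2125]
tool_rot: [2.148, 2.286, 0.018]
ft_force: [10.3, 8.4, -1.8]
grip_width: 0.01
```

```bash
python3 -c "
from h import *
rl(-7.85)"
```

```text
14.5 [0.5105, -0.1144, 0.2125] a 1.633 tilt 0.012 F [10.3, 8.4, -1.8] M [1.983, -2.315, 0.038] phi -7.831 Fn 10.53 MzTCP 0.685 Mzcorner 0.466 Mz+t 0.723
```

>>> servo_tool(
  series=[
    {"travel": [-0.0014, -0.0049, 0.0003], "angular": [0, 0, 0]},
    {"travel": [-0.0009, -0.0052, 0.0003], "angular": [0, 0, 0]},
  ],
)

```text
time: 14.7
position: [0.5026, -0.117, 0.2123]
tool_rot: [2.146, 2.284, 0.024]
ft_force: [15.8, 8.4, -4.0]
grip_width: 0.007
```

```bash
python3 -c "
from h import *
rl(-8.05)"
```

```text
14.7 [0.5026, -0.117, 0.2123] a 1.633 tilt 0.017 F [15.8, 8.4, -4.0] M [1.773, -3.594, -0.212] phi -8.018 Fn 14.20 MzTCP 0.922 Mzcorner 0.658 Mz+t 0.710
```

>>> servo_tool(
  series=[
    {"travel": [-0.0003, -0.0055, 0.0003], "angular": [0, 0, 0]},
    {"travel": [0.0004, -0.0057, 0.0003], "angular": [0, 0, 0]},
  ],
)

```text
time: 14.9
position: [0.4922, -0.1196, 0.2121]
tool_rot: [2.145, 2.28, 0.023]
ft_force: [16.7, 4.9, -3.9]
grip_width: 0.006
```

```bash
python3 -c "
from h import *
rl(-8.3)"
```

```text
14.9 [0.4922, -0.1196, 0.2121] a 1.632 tilt 0.018 F [16.7, 4.9, -3.9] M [0.995, -3.811, -0.18] phi -8.230 Fn 13.76 MzTCP 0.913 Mzcorner 0.695 Mz+t 0.733
```

>>> servo_tool(
  series=[
    {"travel": [0.0011, -0.0058, 0.0003], "angular": [0, 0, 0]},
    {"travel": [0.0018, -0.0058, 0.0003], "angular": [0, 0, 0]},
  ],
)

```text
time: 15.1
position: [0.4805, -0.1196, 0.2118]
tool_rot: [2.144, 2.276, 0.02]
ft_force: [17.0, 0.7, -4.3]
grip_width: 0.008
```

```bash
cat > fit.py <<'E'
from h import *
from scipy.optimize import least_squares
D=np.loadtxt('log.txt')
def terms(D):
    X=D[:,:2];F=D[:,2:4];t=D[:,4];ph=D[:,5];a=D[:,6]
    n=np.c_[np.sin(ph),-np.cos(ph)];tx=np.c_[np.cos(a),np.sin(a)];ty=np.c_[np.sin(a),-np.cos(a)]
    c=HB[0]*tx*np.sign((n*tx).sum(1))[:,None]+HB[1]*ty*np.sign((n*ty).sum(1))[:,None]
    flush=np.minimum(abs((n*tx).sum(1)),abs((n*ty).sum(1)))<.12
    return X,F,t,ph,c,flush
X,F,t,ph,c,fl=terms(D)
def model(p,phc):
    s=np.clip(phc-ph,0,None); return p[0]+(s>0)*(.15+.18*s/np.pi)
def res(p,phc,full=False):
    dx,b=p[1:3],p[3:5]
    d=X-C-dx; G=F-b
    A=d[:,0]*G[:,1]-d[:,1]*G[:,0]+t-p[5]
    e=d+c; B=e[:,0]*G[:,1]-e[:,1]*G[:,0]
    m=model(p,phc)
    r=np.r_[(A-m)/.05,((B-m)/.035)[~fl],dx/.003,b/1.,p[5]/.06,(p[0]-.4)/.05]
    return (r,A,B,m) if full else r
best=[]
for phc in np.arange(-7.1,-5.7,.04):
    q=least_squares(res,[.4,0,0,0,0,0],args=(phc,),loss='soft_l1'); best.append((q.cost,phc,q.x))
for b in best: print('%.2f %.1f'%(b[1],b[0]),end=' | ')
b=min(best,key=lambda z:z[0]); print('\n',b[1],b[2].round(4))
r,A,B,m=res(b[2],b[1],True)
for i in range(18,len(ph)): print(ph[i],'%.3f %.3f %.3f'%(A[i],B[i],m[i]),fl[i])
E
python3 -c "
from h import *
rl(-8.5)"; python3 fit.py
```

```text
15.1 [0.4805, -0.1196, 0.2118] a 1.631 tilt 0.019 F [17.0, 0.7, -4.3] M [0.048, -3.765, -0.189] phi -8.445 Fn 13.71 MzTCP 0.903 Mzcorner 0.747 Mz+t 0.714
-7.10 29.7 | -7.06 29.8 | -7.02 29.9 | -6.98 32.0 | -6.94 32.2 | -6.90 32.4 | -6.86 31.0 | -6.82 31.2 | -6.78 31.2 | -6.74 31.5 | -6.70 31.8 | -6.66 28.9 | -6.62 29.2 | -6.58 29.7 | -6.54 30.1 | -6.50 30.4 | -6.46 29.1 | -6.42 29.4 | -6.38 30.3 | -6.34 30.6 | -6.30 29.8 | -6.26 30.2 | -6.22 30.5 | -6.18 32.8 | -6.14 33.2 | -6.10 34.9 | -6.06 35.3 | -6.02 37.7 | -5.98 38.2 | -5.94 38.7 | -5.90 39.2 | -5.86 39.7 | -5.82 40.2 | -5.78 38.6 | -5.74 39.1 | 
 -6.659999999999999 [ 0.403  -0.0007 -0.0025  0.3793  0.3235  0.0268]
-5.185 0.390 0.413 0.403 False
-5.401 0.327 0.404 0.403 False
-5.611 0.392 0.460 0.403 False
-5.818 0.417 0.436 0.403 False
-6.025 0.331 0.439 0.403 False
-6.119 0.391 0.454 0.403 True
-6.217 0.372 0.531 0.403 True
-6.312 0.466 0.395 0.403 True
-6.396 0.445 0.422 0.403 False
-6.491 0.523 0.442 0.403 False
-6.587 0.460 0.467 0.403 False
-6.682 0.548 0.512 0.554 False
-6.78 0.510 0.505 0.560 False
-6.888 0.601 0.511 0.566 False
-6.997 0.520 0.498 0.572 False
-7.107 0.615 0.532 0.579 False
-7.214 0.649 0.539 0.585 False
-7.432 0.610 0.573 0.597 False
-7.648 0.674 0.601 0.610 False
-7.831 0.651 0.429 0.620 True
-8.018 0.625 0.608 0.631 False
-8.23 0.647 0.643 0.643 False
-8.445 0.629 0.697 0.655 False
```

```bash
python3 - <<'E'
from h import *
S=ctrl.calibration('scene')
# at start: ball A in scene with same method
for nm,u,v,z in [('start',230+452/4-.4,120+190/3.7-.4,.2385),('s5',230+603/5-.4,120+213/4-.4,.2385-.016*(6.025+.041)/(2*np.pi))]:
    q=onz(S,u,v,z); d=q[:2]-C; print(nm,(u,v),q,np.linalg.norm(d),'phiB',np.arctan2(-d[1],-d[0]), np.arctan2(-d[1],-d[0])-2*np.pi)
E
```

```text
start (342.6, 170.95135135135135) [ 0.40869596 -0.07083726  0.2385    ] 0.07995050498664416 phiB 0.060540142303024805 -6.222645164876561
s5 (350.20000000000005, 172.85) [ 0.41285046 -0.09294884  0.22305306] 0.08030624225813769 phiB 0.34221646133683825 -5.940968845842748
```

```bash
sed -i 's/C=np.array(\[.4885,-.066\])/C=np.array([.488,-.068])/' h.py; python3 - <<'E'
from h import *
D=np.loadtxt('log.txt')
for r in D[22:33]: print(r[5],phiof(r[:2],r[6],r[5]))
E
```

```text
-6.025 -5.995161951869721
-6.119 -6.089217709525101
-6.217 -6.1863672961152325
-6.312 -6.253849661192255
-6.396 -6.33905405029242
-6.491 -6.434630731167321
-6.587 -6.533393131845787
-6.682 -6.62968978466119
-6.78 -6.730318559061853
-6.888 -6.840830492502629
-6.997 -6.953823866899814
```

>>> servo_tool(
  series=[
    {"travel": [0.0026, -0.0056, 0.0003], "angular": [0, 0, 0]},
    {"travel": [0.0033, -0.0054, 0.0003], "angular": [0, 0, 0]},
  ],
)

```text
time: 15.3
position: [0.469, -0.1162, 0.2116]
tool_rot: [2.145, 2.274, 0.017]
ft_force: [17.9, -2.1, -2.6]
grip_width: 0.005
```

```bash
python3 -c "
from h import *
rl(-8.65)"
```

```text
15.3 [0.469, -0.1162, 0.2116] a 1.629 tilt 0.019 F [17.9, -2.1, -2.6] M [-0.605, -3.728, -0.134] phi -8.676 Fn 13.69 MzTCP 0.901 Mzcorner 0.779 Mz+t 0.767
```

>>> servo_tool(
  series=[
    {"travel": [0.0041, -0.005, 0.0003], "angular": [0, 0, 0]},
    {"travel": [0.0048, -0.0046, 0.0003], "angular": [0, 0, 0]},
  ],
)

```text
time: 15.5
position: [0.4585, -0.1096, 0.2111]
tool_rot: [2.145, 2.271, 0.014]
ft_force: [14.9, -5.7, -2.6]
grip_width: 0.008
```

```bash
python3 -c "
from h import *
rl(-8.85)"
```

```text
15.5 [0.4585, -0.1096, 0.2111] a 1.628 tilt 0.019 F [14.9, -5.7, -2.6] M [-1.294, -3.316, -0.109] phi -8.891 Fn 12.51 MzTCP 0.790 Mzcorner 0.749 Mz+t 0.681
```

>>> servo_tool(
  series=[
    {"travel": [0.0054, -0.004, 0.0003], "angular": [0, 0, 0]},
    {"travel": [0.006, -0.0033, 0.0003], "angular": [0, 0, 0]},
  ],
)

```text
time: 15.7
position: [0.4498, -0.1001, 0.2104]
tool_rot: [2.146, 2.27, 0.01]
ft_force: [13.0, -8.8, -2.6]
grip_width: 0.005
```

```bash
python3 -c "
from h import *
rl(-9.05)"
```

```text
15.7 [0.4498, -0.1001, 0.2104] a 1.627 tilt 0.019 F [13.0, -8.8, -2.6] M [-2.066, -2.843, -0.057] phi -9.107 Fn 12.39 MzTCP 0.753 Mzcorner 0.776 Mz+t 0.696
```

>>> servo_tool(
  series=[
    {"travel": [0.0064, -0.0025, 0.0003], "angular": [0, 0, 0]},
    {"travel": [0.0056, -0.0017, 0.0003], "angular": [0, 0, 0]},
  ],
)

```text
time: 15.9
position: [0.4441, -0.0894, 0.2098]
tool_rot: [2.147, 2.269, 0.006]
ft_force: [10.9, -10.9, -0.8]
grip_width: 0.004
```

```bash
python3 -c "
from h import *
rl(-9.3)
a=ctrl.get_image('scene'); cv2.imwrite('pics/s6f.png',a[:,:,::-1]);a=a[120:270,230:390,::-1]; cv2.imwrite('pics/s6.png',cv2.resize(a,None,fx=5,fy=4,interpolation=cv2.INTER_CUBIC))
rep(-9.3)"
```

```text
15.9 [0.4441, -0.0894, 0.2098] a 1.626 tilt 0.018 F [10.9, -10.9, -0.8] M [-2.408, -2.527, -0.081] phi -9.304 Fn 12.10 MzTCP 0.711 Mzcorner 0.784 Mz+t 0.630
15.95 [0.4437, -0.0886, 0.2097] a 1.627 tilt 0.017 F [9.1, -9.9, -0.3] M [-2.241, -2.205, -0.082] phi -9.318 Fn 10.83 MzTCP 0.628 Mzcorner 0.702 Mz+t 0.545
```

View pics/s6.png

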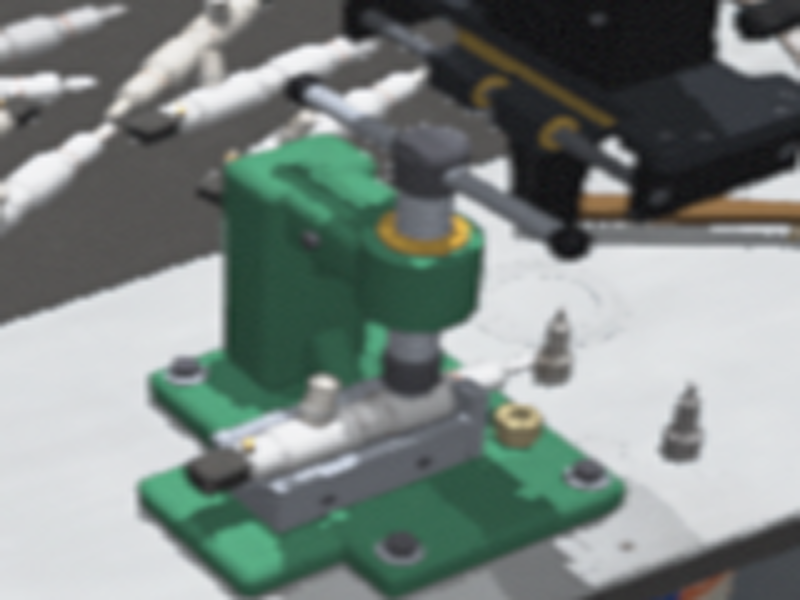

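```bash
python3 - <<'E'
from h import *
S=ctrl.calibration('scene')
z=.2385-.016*(9.32+.041)/(2*np.pi)
P=[onz(S,230+u/5-.4,120+v/4-.4,z) for u,v in((570,242),(297,89))]
d=P[1]-P[0]; print(P,np.linalg.norm(d),np.arctan2(d[1],d[0])-3*np.pi,(P[0]+P[1])/2)
for q in P:
    e=q[:2]-C; print(np.arctan2(e[1],e[0]))
E
```

```text
[array([ 0.40954721, -0.07642124,  0.21466241]), array([ 0.56897198, -0.05594809,  0.21466241])] 0.16073396202707488 -9.297058119241113 [ 0.48925959 -0.06618466  0.21466241]
-3.0346606400191956
0.14775580286257267
```

>>> servo_tool(
  series=[
    {"travel": [0.0045, -0.0014, 0.0003], "angular": [0, 0, 0]},
  ],
)

```text
time: 16.05
position: [0.4425, -0.0861, 0.2096]
tool_rot: [2.148, 2.268, 0.005]
ft_force: [10.6, -13.6, -0.3]
grip_width: 0.002
```

```bash
python3 -c "
from h import *
rl(-9.4)"
```

```text
16.05 [0.4425, -0.0861, 0.2096] a 1.625 tilt 0.019 F [10.6, -13.6, -0.3] M [-3.035, -2.466, -0.134] phi -9.361 Fn 14.27 MzTCP 0.811 Mzcorner 0.931 Mz+t 0.677
```

>>> servo_tool(
  series=[
    {"travel": [0.004, -0.0012, 0.0002], "angular": [0, 0, 0]},
  ],
)

```text
time: 16.15
position: [0.4413, -0.0831, 0.2095]
tool_rot: [2.147, 2.266, 0.004]
ft_force: [10.1, -16.5, 1.0]
grip_width: 0.003
```

```bash
python3 -c "
from h import *
rl(-9.4)"
```

```text
16.15 [0.4413, -0.0831, 0.2095] a 1.624 tilt 0.020 F [10.1, -16.5, 1.0] M [-3.56, -2.41, -0.24] phi -9.447 Fn 16.26 MzTCP 0.923 Mzcorner 0.580 Mz+t 0.683
```

Now at the target. I'll back off and lift.

>>> servo_tool(
  series=[
    {"travel": [-0.012, 0, 0], "angular": [0, 0, 0]},
    {"travel": [-0.012, 0, 0], "angular": [0, 0, 0]},
    {"travel": [0, 0, -0.03], "angular": [0, 0, 0]},
    {"travel": [0, 0, -0.045], "angular": [0, 0, 0]},
    {"travel": [0, 0, -0.045], "angular": [0, 0, 0]},
  ],
)

```text
time: 16.65
position: [0.4362, -0.0999, 0.3269]
tool_rot: [-2.155, -2.284, 0.0]
ft_force: [1.6, -0.8, -0.6]
grip_width: 0.002
```

>>> servo_tool(
  series=[
    {"travel": [-0.045, 0.01, 0], "angular": [0, 0, 0]},
    {"travel": [-0.045, 0.02, 0], "angular": [0, 0, 0]},
    {"travel": [-0.045, 0.02, 0], "angular": [0, 0, 0]},
    {"travel": [-0.045, 0.02, 0], "angular": [0, 0, 0]},
    {"travel": [-0.045, 0.02, 0], "angular": [0, 0, 0]},
  ],
)

```text
time: 17.15
position: [0.5401, -0.3215, 0.3255]
tool_rot: [-2.156, -2.284, 0.0]
ft_force: [0.6, 0.5, 0.9]
grip_width: 0.005
```

```bash
python3 - <<'E'
from h import *
s,p,r=st();print(p,s['time'])
a=ctrl.get_image('scene'); cv2.imwrite('pics/s7f.png',a[:,:,::-1]);a=a[120:270,230:390,::-1]; cv2.imwrite('pics/s7.png',cv2.resize(a,None,fx=5,fy=4,interpolation=cv2.INTER_CUBIC))
a=ctrl.get_image('top')[155:285,220:370]; cv2.imwrite("pics/t7.png",cv2.resize(a,None,fx=4.6,fy=4.6,interpolation=cv2.INTER_CUBIC)[:600,:,::-1])
E
```

```text
[ 0.54010972 -0.32146098  0.32553064] 17.15
```

View pics/s7.png

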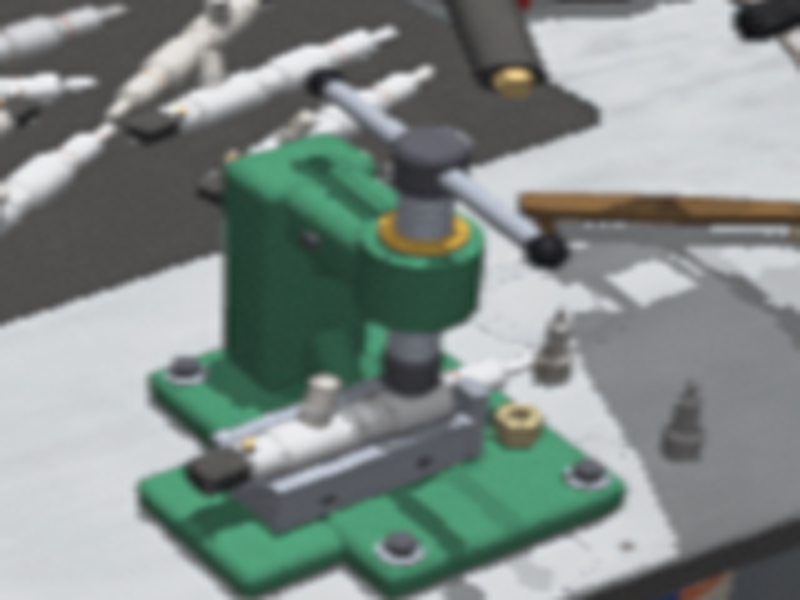

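View pics/t7.png

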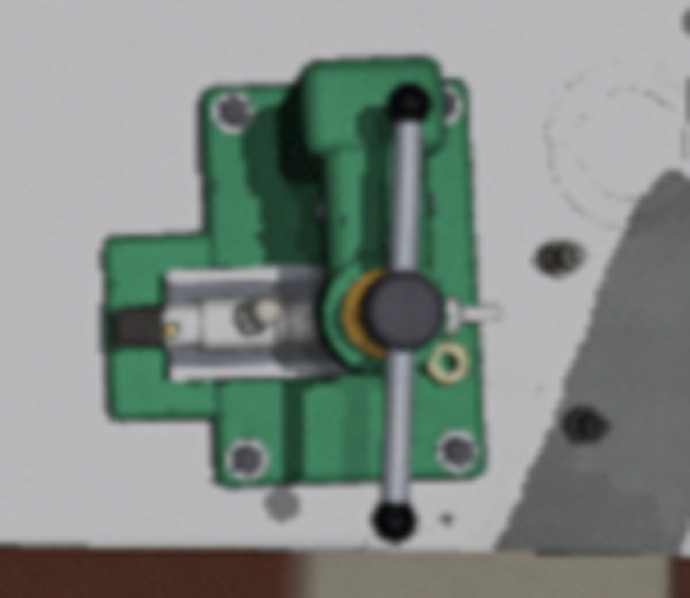

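The top view shows the bar balls at (395,520) and (410,102), both nozzles standing and the injector home with its tip through the fork. I'll compute the bar angle.

```bash
python3 - <<'E'
from h import *
T=ctrl.calibration('top');S=ctrl.calibration('scene')
tz=lambda u,v:(220+u/4.6-.4,155+v/4.6-.4)
z=.2385-.016*1.5
for a,b,zz in [((416,526),(403,96),.2385),((395,520),(410,102),z)]:
    A=onz(T,*tz(*a),zz);B=onz(T,*tz(*b),zz);d=B-A;print('top',A,B,np.arctan2(d[1],d[0]),np.linalg.norm(d))
A=onz(S,230+547/5-.4,120+250/4-.4,z);B=onz(S,230+326/5-.4,120+80/4-.4,z);d=B-A;print('scene',A,B,np.arctan2(d[1],d[0]),np.linalg.norm(d))
E
```

```text
top [ 0.40882568 -0.07008477  0.2385    ] [ 0.56916428 -0.06339615  0.2385    ] 0.041691458815456925 0.1604780408636349
top [ 0.40905767 -0.06552517  0.2145    ] [ 0.569916   -0.06945357  0.2145    ] -0.02441665764933282 0.16090628717360228
scene [ 0.4090782  -0.06568111  0.2145    ] [ 0.57027094 -0.07081401  0.2145    ] -0.03183247754654866 0.16127444330078342
```

```bash
python3 - <<'E'
import re
s=open('fit.py').read()
s=s.replace("D=np.loadtxt('log.txt')\n","D=np.loadtxt('log.txt')\nfor r in D: r[5]=phiof(r[:2],r[6],r[5])\nprint(len(D))\n",1)
# torque with free first/second harmonic (axis offset, force bias are harmonic in phase) using A only and B only
s+='''
for nm,Y,ok in (('A',A,np.ones(len(ph),bool)),('B',B,~fl),('mean',(A+B)/2,~fl)):
    out=[]
    for phc in np.arange(-7,-5.8,.05):
        s_=np.clip(phc-ph,0,None); step=(s_>0)*(.15+.18*s_/np.pi)
        H=np.c_[np.ones(len(ph)),np.cos(ph),np.sin(ph),np.cos(2*ph),np.sin(2*ph)][ok]
        y=(Y-step)[ok]; k=np.linalg.lstsq(H,y,rcond=None)[0]; out.append((((y-H@k)**2).sum(),round(phc,2)))
    print(nm,[(p,round(e*1000,1)) for e,p in out])
'''
open('fit2.py','w').write(s)
E
python3 fit2.py | grep -v "alse\|True"
```

```text
47
-7.10 39.1 | -7.06 37.8 | -7.02 37.8 | -6.98 37.8 | -6.94 39.9 | -6.90 40.0 | -6.86 40.2 | -6.82 38.9 | -6.78 39.0 | -6.74 39.3 | -6.70 39.4 | -6.66 39.7 | -6.62 37.0 | -6.58 37.3 | -6.54 37.7 | -6.50 38.4 | -6.46 38.8 | -6.42 37.7 | -6.38 38.1 | -6.34 38.5 | -6.30 38.9 | -6.26 39.4 | -6.22 38.8 | -6.18 41.2 | -6.14 41.8 | -6.10 42.3 | -6.06 43.4 | -6.02 44.0 | -5.98 45.8 | -5.94 46.4 | -5.90 47.1 | -5.86 47.8 | -5.82 48.5 | -5.78 46.6 | -5.74 47.4 | 
 -6.619999999999999 [ 4.059e-01  4.000e-04 -1.900e-03  6.930e-02  3.721e-01  1.650e-02]
A [(np.float64(-7.0), np.float64(98.3)), (np.float64(-6.95), np.float64(108.5)), (np.float64(-6.9), np.float64(109.4)), (np.float64(-6.85), np.float64(110.3)), (np.float64(-6.8), np.float64(90.7)), (np.float64(-6.75), np.float64(91.6)), (np.float64(-6.7), np.float64(93.9)), (np.float64(-6.65), np.float64(95.1)), (np.float64(-6.6), np.float64(80.8)), (np.float64(-6.55), np.float64(82.0)), (np.float64(-6.5), np.float64(88.1)), (np.float64(-6.45), np.float64(89.6)), (np.float64(-6.4), np.float64(71.7)), (np.float64(-6.35), np.float64(73.2)), (np.floa
[... 1650 characters left out ...]
51.9)), (np.float64(-6.65), np.float64(52.6)), (np.float64(-6.6), np.float64(39.1)), (np.float64(-6.55), np.float64(39.7)), (np.float64(-6.5), np.float64(40.3)), (np.float64(-6.45), np.float64(41.0)), (np.float64(-6.4), np.float64(30.8)), (np.float64(-6.35), np.float64(31.4)), (np.float64(-6.3), np.float64(32.1)), (np.float64(-6.25), np.float64(33.0)), (np.float64(-6.2), np.float64(33.9)), (np.float64(-6.15), np.float64(34.9)), (np.float64(-6.1), np.float64(36.0)), (np.float64(-6.05), np.float64(40.2)), (np.float64(-6.0), np.float64(41.5)), (np.float64(-5.95), np.float64(51.7)), (np.float64(-5.9), np.float64(53.3)), (np.float64(-5.85), np.float64(54.9)), (np.float64(-5.8), np.float64(56.7))]
```

The fits give contact at phi -6.22 (moment method) and -6.50 (corner method), or about -6.37 combined. The final angle is -9.45, which is about half a turn past that, so I'm handing in.

```bash
python3 -c "
from bench import ctrl
print(ctrl.close_job(), ctrl.get_state()['time'])"
```

```text
the job is handed in; nothing more can be done
the job is handed in; nothing more can be done
```

I pushed the injector home against the fork stop, wound the press down to contact and gave it about half a turn more. I then lifted clear and handed the job in at about 17 s.

- **Injector:** I pushed on the plug until it stopped dead. It slid at about 4–5 N, and raising the push to about 15 N moved it only 0.2 mm more. The plug face stopped within about 1 mm of where I had worked out, and the last pictures still show it home with its tip through the fork.
- **Press:** The torque step at contact came at a bar angle of about -6.34 rad. The cameras put the final bar angle at -9.45 rad, which is about 3.1 rad, or 0.5 turn, past contact. Near the end the push on the bar was about 1.7 times its value before contact, as expected there.
- **Least certain:** The contact point is only good to about ±0.15 rad (about ±8°), because the force readings were noisy. My two torque estimates disagreed, giving -6.22 and -6.50 rad, and a third combined fit preferred about -6.6, though only weakly. I used a value between the first two.
- **Surroundings:** Both nozzles were still standing in the last pictures, and the robot was touching nothing.

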